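Pack the strip-test kit into its caddy

TASK

Pack the strip-test kit into the caddy: stand the lidded specimen cup in the largest ring, the capped strip canister in the middle-sized ring and the dropper bottle with its rubber bulb in the smallest ring, and lay the timer face up and square on the flat seat between the corner lips. Leave the canister without a cap and the bottle without a bulb standing where they are, and set each thing down gently, without dropping it.

Things in the scene. Friction and masses are not known exactly. Their poses are not given: they have to be found in the camera images.
- cup: specimen cup with a wide yellow screw lid, 61 mm high, standing; body 52 mm across up to 48 mm, lid 57 mm across from 48 to 61 mm; about 60 g. Origin: centre of its underside; z up.
- canister: white test-strip canister with its snap cap on, 105 mm high, standing; body 40 mm across up to 85 mm, cap 44 mm across from 85 to 105 mm; about 50 g. Origin: centre of its underside; z up.
- dropper: brown dropper bottle with a black rubber bulb on top, 102 mm high, standing; body 33 mm across up to 65 mm, collar 24 mm across up to 77 mm, bulb 13 mm across to the top; about 70 g. Origin: centre of its underside; z up.
- timer: white flat lab timer with a display and round buttons, lying face up, body 60 (its x) x 64 (its y) x 18 mm high, buttons up to 22 mm; about 70 g. Origin: centre of its underside; z up. Which of its sides faces where in the seat does not matter, as long as its sides run along the seat's sides.
- open_canister: white empty canister without a cap, an open tube 40 mm across and 85 mm high, standing; a look-alike that stays. Origin: centre of its underside; z up.
- open_bottle: brown bottle without dropper or bulb, 33 mm across, 80 mm high with an open 19 mm neck, standing; a look-alike that stays. Origin: centre of its underside; z up.
- large_holder: Grey plastic holder fixed in the caddy, base 92 x 92 x 8 mm. Origin: centre of the base's underside, 5 mm above the worktop; z up, x and y along its sides. On it a ring 22 mm high, inner diameter 72 mm, outer 80 mm, the largest of the three rings; the well's floor is 8 mm above the origin, the ring's top 30 mm. The caddy is an aluminium tray, 208 x 208 mm, rim 9 mm above the worktop.
- middle_holder: Grey plastic holder fixed in the caddy, base 92 x 92 x 8 mm. Origin: centre of the base's underside, 5 mm above the worktop; z up, x and y along its sides. On it a ring 22 mm high, inner diameter 58 mm, outer 66 mm, the middle-sized of the three rings; the well's floor is 8 mm above the origin, the ring's top 30 mm. The four holders stand two by two, 98 mm between centres, in any order.
- small_holder: Grey plastic holder fixed in the caddy, base 92 x 92 x 8 mm. Origin: centre of the base's underside, 5 mm above the worktop; z up, x and y along its sides. On it a ring 22 mm high, inner diameter 48 mm, outer 56 mm, the smallest of the three rings; the well's floor is 8 mm above the origin, the ring's top 30 mm. All four holders are turned alike, with the tray.
- square_seat: Grey plastic holder fixed in the caddy, base 92 x 92 x 8 mm. Origin: centre of the base's underside, 5 mm above the worktop; z up, x and y along its sides. No ring: its flat top, 8 mm above the origin, is the timer's seat, an 80 x 80 mm square bounded by lips 5 mm high at the corners only; the middle 56 mm of each side is open for fingers.
Things that resemble listed ones, but are neither listed nor needed, are in the scene too. Leave any pink look-alike of the open_canister alone.

How it is judged:
By the outcome, as a careful person would: the job done as asked, in the order asked, and still so for the second after the job is handed in, with the robot touching nothing.
It also fails if it takes over 112 s, if anything falls off the work surface, if the arm or the gripper's body presses on something with over 40 N, if the wrist force passes 120 N, or if a joint passes its speed limit or range.

ROBOT

A 7-joint arm with a two-finger parallel gripper is mounted at the origin on the work surface; the furniture and walls round the work are solid. World frame = base frame: x ahead of the robot, y to its left, z up, the work surface at z = 0. Lengths are in mm, angles in rad, forces in N, time in s.
With the tool pointing down it reaches from about 350 to 900 mm from the base axis. Payload 19.9 kg.
Tool frame: the origin (TCP) lies midway between the tips of the shut fingers; the grasp point (between the pads) lies arm.hold_point_z behind it (arm.hold_point_z is the distance from the TCP to the grasp point, in mm); z points along the fingers, x is the direction in which the jaws open and shut, and the axes are right-handed (so a half turn about z gives the same grasp; the last joint's range is limited). The gripper opens to 94 mm and grips with 3 to 60 N. Pads are 16 mm wide; open, the fingers measure 119 mm over their backs; the gripper's body (75 mm by 177 mm) begins 78 mm behind the grasp point.
Start: joints at [1.171, 0.417, -0.01, 1.614, 0.005, 1.111, -0.053], TCP at [219.462, -585.18, 205.425] pointing down, gripper open.
Joint ranges: [-2.81, 2.81], [-0.39, 2.02], [-1.27, 1.25], [0.06, 2.57], [-1.19, 4.33], [0.19, 2], [-2.82, 2.82]. Speed limits (rad/s): [1.89, 1.89, 2.39, 2.39, 3.01, 3.01, 3.01].

INTERFACE

Orientations are given as a unit quaternion [x, y, z, w].
In Python, from cell import arm gives the robot as it stands. The module is installed in compiled form; this text tells all that it offers.
- The arm moves only by the tool jog_arm, never from a script. Its arguments are lists of equal length, an entry for each row: "translation": the shift along the tool's x, y, z in cm, a list of three; "rot": the turn, a rotation vector about the tool's x, y, z in rad, a list of three; "claw": the opening, from 0 (shut) to 1 (fully open). In form: {"translation": [[dx, dy, dz], ...], "rot": [[ax, ay, az], ...], "claw": [claw, ...]}. A call has 1 to 10 rows; each row is the pose to reach, as a shift and turn from the pose commanded when the call began, along the tool's axes at that moment; what a row does not reach only later rows make up. A row lasts 1/8 s, in which the tool goes at most 62.5 mm and 10.7 degrees, less where a joint would pass 70% of its speed; a pose out of reach is approached as far as the arm can. A call with a gripper value outside its range is refused whole. The fingers move at their own pace and stop on an object; "squeeze" is the grip in N (left out, the last holds). Time passes only in rows, so rows that repeat a pose let the fingers close. It gives the time, the measured TCP pose, the force and the opening at its end, in the units of the state.
- arm.sense(): the state, without advancing time (a new reading comes with each control period).
- arm.get_image(name): name is "side" or "top"; returns the picture (384x512x3 uint8, red, green, blue); there is no depth.
- arm.camera_info(name): a dict with "camera_matrix" (3x3 intrinsics, pixels), "world_to_cam" (4x4, takes a point from world to camera coordinates). Camera axes: x right, y down, z forward; pixel columns grow to the right and rows downward; lengths in mm; the calibration is good to about 2 mm. A picture is of the moment at which its call begins. camera_info takes no time and is no camera call.
- arm.finish_job(): hands the job in, once; it reports no verdict.
The state is a dict: "t": time; "q": joint angles; "dq": joint speeds; "joint_torque": joint torques, N m; "position": TCP position; "tool_rot": TCP orientation; "ft_force": force on the tool from outside, world axes, zero at the start; "wrist_torque": the same for the moment, N m; "grip_width": finger opening in mm.
Only numpy, scipy, OpenCV 4.12 (cv2) and the standard library are available. Lean on these libraries where they do the work, as an engineer would, in place of code of your own. Each camera call takes 0.05 s, during which the arm holds its last target.

## Working session

There is one attempt and no reset: what is moved stays moved. The work goes in short steps, Python scripts to look and compute and a tool call to move; the robot and the scene stay as the last step left them, time stands still between calls to the robot, and variables do not carry over. Pictures are saved under pics/ and viewed, and the job is handed in when it is done.

Besides the shell and the picture viewer there is one more tool, called after "Request:" as name(argument=value, ...), one argument or row to a line, values as JSON. jog_arm: Moves the arm, as the interface text tells. Its arguments: {"type":"object","properties":{"translation":{"type":"array"},"rot":{"type":"array"},"claw":{"type":"array"},"squeeze":{"type":"number"}},"required":["translation","rot","claw"]}

```bash
mkdir -p pics; python3 - <<'E'
from cell import arm
import cv2
s=arm.sense();print(s, arm.hold_point_z)
for n in("top","side"):
    im=arm.get_image(n);cv2.imwrite(f"pics/{n}0.png",im[:,:,::-1]);print(n,arm.camera_info(n))
E
```

```text
{'t': 0.0, 'q': array([ 1.17049457,  0.41796518, -0.01033082,  1.61417595,  0.00471684,
        1.11072537, -0.05300077]), 'dq': array([-2.65651239e-05,  1.70536102e-03,  8.33717475e-04, -1.37809815e-03,
        3.38825104e-04, -1.29062920e-03,  8.86064339e-04]), 'joint_torque': array([ 3.13039636e-03, -8.51258540e+01,  6.40789624e-01, -4.25981891e+01,
       -4.87124326e-02,  1.87971652e-02,  1.45030881e-04]), 'position': array([ 219.33197589, -584.83508239,  204.82992129]), 'tool_rot': array([ 8.21945817e-01, -5.69565346e-01, -5.39731306e-04, -3.15191041e-04]), 'ft_force': array([-0.85760641,  0.78134868,  0.45615349]), 'wrist_torque': array([0.00668517, 0.03781716, 0.03279114]), 'grip_width': 93.49028891633256} 18.8
top {'camera_matrix': array([[457.49159624,   0.        , 249.78940233],
       [  0.        , 457.49159624, 199.25639703],
       [  0.        ,   0.        ,   1.        ]]), 'world_to_cam': array([[-1.06321953e-03, -9.99949862e-01,  9.95701935e-03,
        -1.55861667e+01],
       [-9.89785682e-01, -3.67160123e-04, -1.42562863e-01,
         4.38904687e+02],
       [ 1.42559371e-01, -1.00068908e-02, -9.89735666e-01,
         1.28248735e+03],
       [ 0.00000000e+00,  0.00000000e+00,  0.00000000e+00,
         1.00000000e+00]])}
side {'camera_matrix': array([[451.49154268,   0.        , 258.77002872],
       [  0.        , 451.49154268, 193.34547622],
       [  0.        ,   0.        ,   1.        ]]), 'world_to_cam': array([[-8.78316375e-01, -4.78076621e-01,  1.75778371e-03,
         3.48779925e+02],
       [-2.75330726e-01,  5.02821521e-01, -8.19367750e-01,
         1.51477903e+02],
       [ 3.90836714e-01, -7.20148084e-01, -5.73265558e-01,
         1.24965264e+03],
       [ 0.00000000e+00,  0.00000000e+00,  0.00000000e+00,
         1.00000000e+00]])}
```

View pics/top0.png

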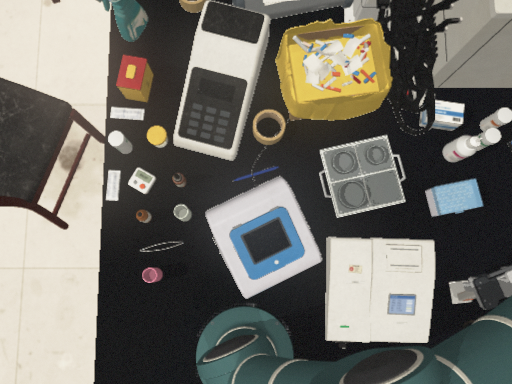

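View pics/side0.png

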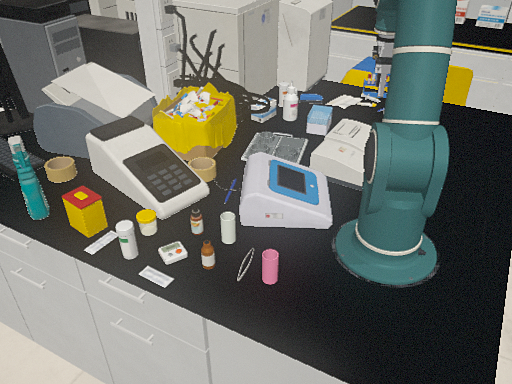

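```bash
python3 - <<'E'
import cv2,numpy as np
t=cv2.imread("pics/top0.png");s=cv2.imread("pics/side0.png")
cv2.imwrite("pics/c_obj.png",cv2.resize(t[115:295,95:205],None,fx=3.3,fy=3.3,interpolation=cv2.INTER_CUBIC))
cv2.imwrite("pics/c_cad.png",cv2.resize(t[130:222,312:412],None,fx=6,fy=6,interpolation=cv2.INTER_CUBIC))
cv2.imwrite("pics/c_side.png",cv2.resize(s[190:300,80:300],None,fx=3.6,fy=3.6,interpolation=cv2.INTER_CUBIC))
E
```

```text
(no output)
```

View pics/c_obj.png

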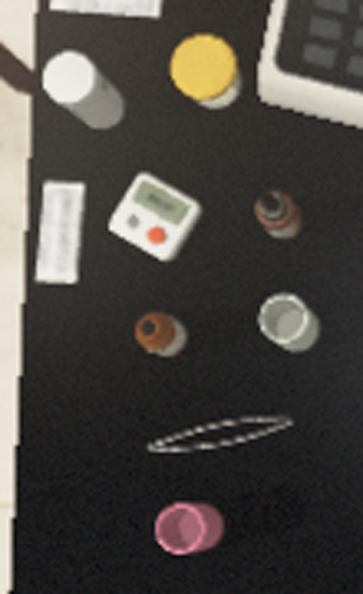

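View pics/c_cad.png

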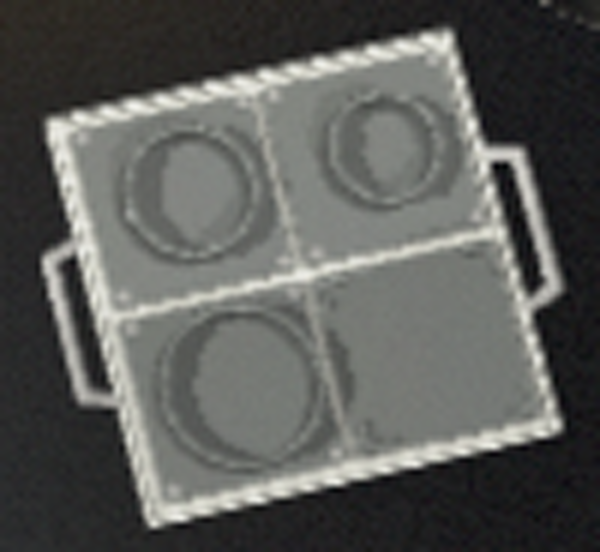

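View pics/c_side.png

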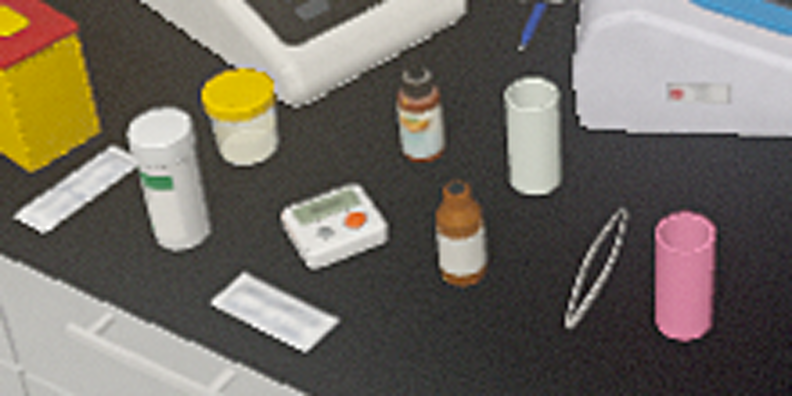

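```bash
cat >h.py <<'E'
import numpy as np,cv2
from cell import arm
def ray(n,u,v):
    c=arm.camera_info(n);K=c["camera_matrix"];T=c["world_to_cam"];R=T[:3,:3];t=T[:3,3]
    return -R.T@t, R.T@np.linalg.solve(K,[u,v,1.])
def onz(n,u,v,z):
    o,d=ray(n,u,v);return (o+d*(z-o[2])/d[2])
def proj(n,P):
    c=arm.camera_info(n);p=c["world_to_cam"]@np.append(P,1.);q=c["camera_matrix"]@p[:3];return q[:2]/q[2]
def blob(mask,u,v,r=40):
    n,l,st,ce=cv2.connectedComponentsWithStats(mask.astype(np.uint8))
    d=[1e9]+[np.hypot(*(ce[i]-[u,v]))+(1e3 if st[i,4]<15 else 0) for i in range(1,n)]
    i=int(np.argmin(d));return ce[i],st[i],(l==i)
E
python3 - <<'E'
from h import *
t=cv2.imread("pics/top0.png");s=cv2.imread("pics/side0.png")
ht=cv2.cvtColor(t,cv2.COLOR_BGR2HSV)
np.set_printoptions(precision=1,suppress=True)
H,S,V=[ht[...,i].astype(int) for i in range(3)]
c,st,m=blob((abs(H-24)<8)&(S>140)&(V>100),157,136);print("cup",c,st,onz("top",*c,61))
hs=cv2.cvtColor(s,cv2.COLOR_BGR2HSV);h2,s2,v2=[hs[...,i].astype(int) for i in range(3)]
mk=np.zeros(s.shape[:2],bool);mk[205:225,133:160]=1
c2,st2,_=blob((abs(h2-25)<8)&(s2>140)&(v2>90)&mk,146,216);print("cup side lid blob",c2,st2)
# canister top
mk=np.zeros(H.shape,bool);mk[125:160,100:140]=1
for th in(200,215,225):
    c,st,m=blob((V>th)&(S<40)&mk,117,138);print("can",c,st,onz("top",*c,105))
# timer
mk=np.zeros(H.shape,bool);mk[160:200,124:162]=1
m=((V>120)&mk).astype(np.uint8);m=cv2.morphologyEx(m,cv2.MORPH_CLOSE,np.ones((7,7)))
cs,_=cv2.findContours(m,0,2);cn=max(cs,key=cv2.contourArea);r=cv2.minAreaRect(cn);b=cv2.boxPoints(r);print("timer",r,b)
P=np.array([onz("top",*p,18) for p in b]);print(P,P.mean(0),[np.linalg.norm(P[i]-P[i-1]) for i in range(4)],np.degrees(np.arctan2(*(P[1]-P[0])[[1,0]])))
# caddy corners crop
for q in((50,120),(452,32),(562,430),(152,525)): print("tray",onz("top",q[0]/6+312,q[1]/6+130,9))
for nm,q in(("L",(243,388)),("M",(191,193)),("S",(386,151))): print(nm,onz("top",q[0]/6+312,q[1]/6+130,35))
print(H.shape)
cv2.imwrite("pics/c_drop.png",cv2.resize(t[165:200,162:197],None,fx=16,fy=16,interpolation=cv2.INTER_CUBIC))
cv2.imwrite("pics/c_drops.png",cv2.resize(s[205:240,180:215],None,fx=16,fy=16,interpolation=cv2.INTER_CUBIC))
cv2.imwrite("pics/c_can.png",cv2.resize(t[120:160,100:175],None,fx=10,fy=10,interpolation=cv2.INTER_CUBIC))
E
```

```text
cup [156.2 134.7] [147 125  20  20 299] [621.2 252.1  61. ]
cup side lid blob [145.7 215.9] [136 209  21  15 246]
can [115.2 138.2] [108 131  15  15 178] [598.1 355.6 105. ]
can [115.2 138.2] [108 131  15  15 176] [598.1 355.6 105. ]
can [115.4 138.2] [108 131  15  15 165] [598.2 355.  105. ]
timer ((141.29409790039062, 180.1764678955078), (22.29481315612793, 20.922826766967773), 30.963754653930664) [[126.4 183.4]
 [137.1 165.5]
 [156.2 176.9]
 [145.5 194.9]]
[[487.3 343.1  18. ]
 [540.6 313.7  18. ]
 [506.5 256.9  18. ]
 [453.5 286.6  18. ]] [497.  300.1  18. ] [np.float64(65.8377189266959), np.float64(60.90374002453745), np.float64(66.23399672568596), np.float64(60.69657239560867)] -28.89036244220668
tray [ 590.2 -225.8    9. ]
tray [ 635.5 -427.6    9. ]
tray [ 435.2 -472.7    9. ]
tray [ 388.6 -270.7    9. ]
L [ 451.8 -311.    35. ]
M [ 547.3 -289.    35. ]
S [ 568.3 -384.5   35. ]
(384, 512)
```

View pics/c_drop.png

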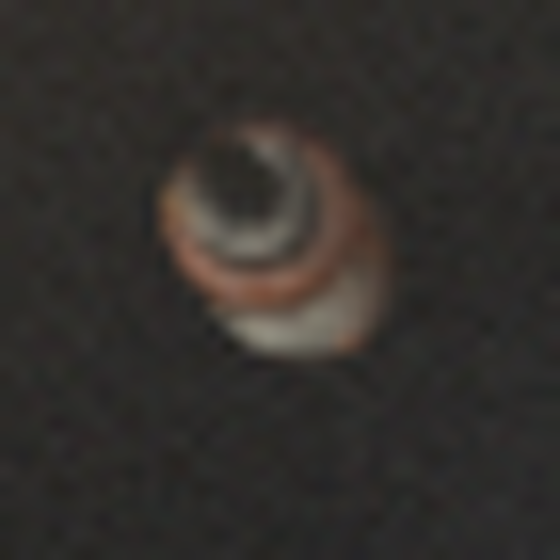

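View pics/c_drops.png

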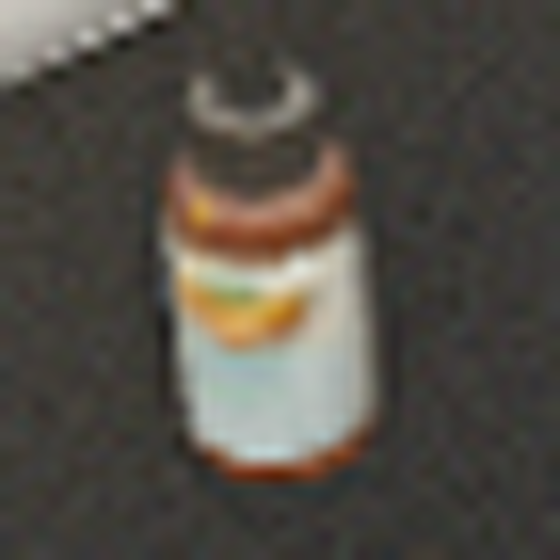

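View pics/c_can.png

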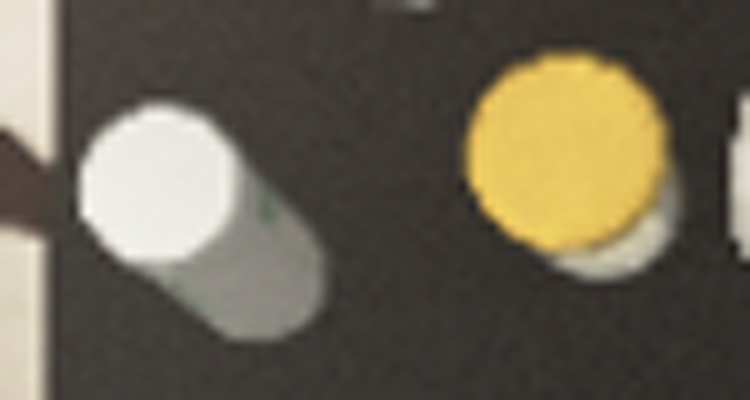

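```bash
python3 - <<'E'
from h import *
np.set_printoptions(precision=1,suppress=True)
t=cv2.imread("pics/top0.png");s=cv2.imread("pics/side0.png")
print("drop bulb",onz("top",176.5,175.75,102),"collar",onz("top",162+250/16-.5,165+200/16-.5,77),"shoulder",onz("top",178.06,177.8,65))
sb=(180+285/16-.5,205+470/16-.5)
print("side bottom front",onz("side",*sb,0))
# side predicted checks
for nm,P in dict(cup=(621,252,61),can=(598.5,355,105),dr=(510,204,102),L=(454,-310.5,35),M=(549.5,-288.6,35),S=(570.8,-384,35)).items(): print(nm,proj("side",P))
# heights: match points visible in both: sharps box top corner & reader edges
def tri(a,b):
    o1,d1=ray("top",*a);o2,d2=ray("side",*b)
    k=np.linalg.lstsq(np.c_[d1,-d2],o2-o1,rcond=None)[0];return (o1+k[0]*d1+o2+k[1]*d2)/2
print("sharps knob",tri((133,72),(82,195)))
cv2.imwrite("pics/c_left.png",cv2.resize(t[40:170,100:290],None,fx=4,fy=4,interpolation=cv2.INTER_CUBIC))
cv2.imwrite("pics/c_left_s.png",cv2.resize(s[110:260,50:250],None,fx=4,fy=4,interpolation=cv2.INTER_CUBIC))
cv2.imwrite("pics/c_grip.png",cv2.resize(t[225:345,312:512],None,fx=4,fy=4,interpolation=cv2.INTER_CUBIC))
cv2.imwrite("pics/c_cads.png",cv2.resize(s[120:200,230:390],None,fx=5,fy=5,interpolation=cv2.INTER_CUBIC))
E
```

```text
drop bulb [493.6 185.2 102. ] collar [494.9 187.2  77. ] shoulder [495.  186.3  65. ]
side bottom front [490.  198.8   0. ]
cup [146.6 213.6]
can [124.8 224. ]
dr [187.4 204.3]
L [286.1 149.5]
M [259.9 145.9]
S [266.9 134. ]
sharps knob [791.4 314.3 105.5]
```

View pics/c_left.png

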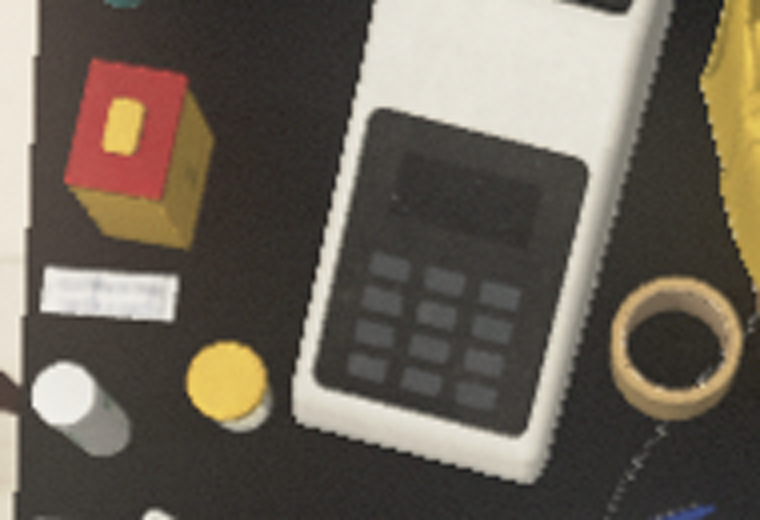

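View pics/c_left_s.png

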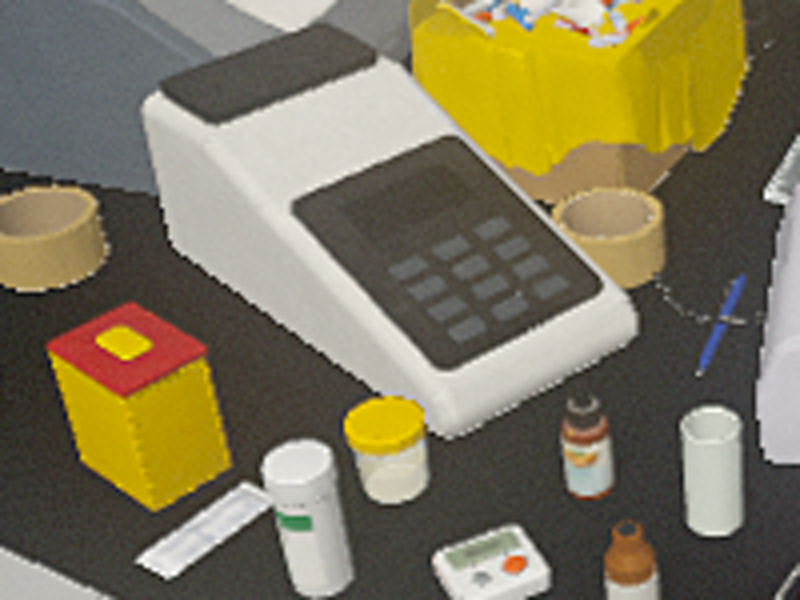

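View pics/c_grip.png

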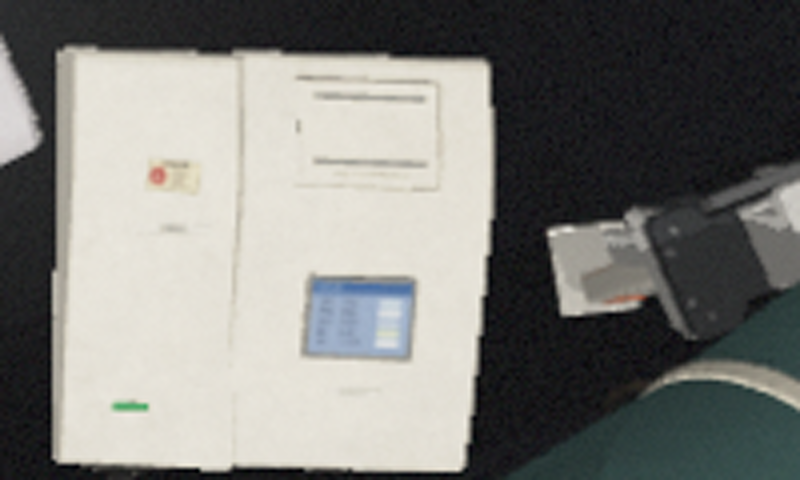

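View pics/c_cads.png

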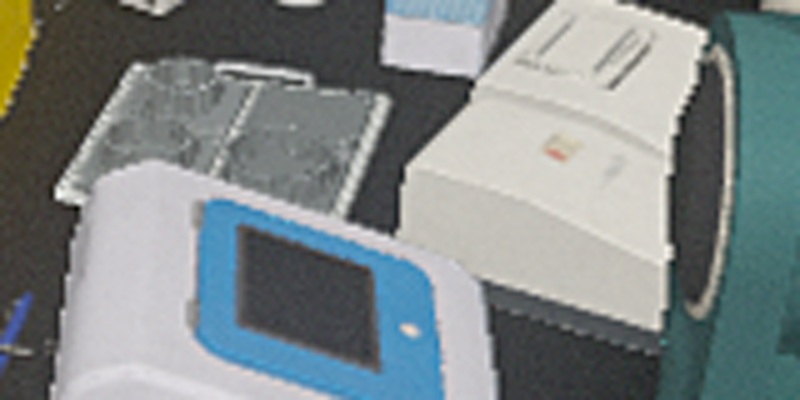

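```bash
python3 - <<'E'
from h import *
np.set_printoptions(precision=1,suppress=True)
t=cv2.imread("pics/top0.png");s=cv2.imread("pics/side0.png")
for z in(0,100,200,300):
    P=onz("top",412,133,z);print(z,P,proj("side",P), "left-low",proj("side",onz("top",388,110,z)))
print(ray("top",0,0)[0],ray("side",0,0)[0])
cv2.imwrite("pics/c_cab.png",cv2.resize(t[0:180,330:512],None,fx=3.3,fy=3.3,interpolation=cv2.INTER_CUBIC))
cv2.imwrite("pics/c_cabs.png",cv2.resize(s[0:170,150:330],None,fx=3.3,fy=3.3,interpolation=cv2.INTER_CUBIC))
E
```

```text
0 [ 645.5 -505.4    0. ] [264.5 125.5] left-low [240.9 128.4]
100 [ 615.9 -467.7  100. ] [266.8 107.8] left-low [243.9 110.4]
200 [ 586.3 -429.9  200. ] [269.5  88.1] left-low [247.3  90.5]
300 [ 556.8 -392.2  300. ] [272.4  66. ] left-low [251.   68.1]
[ 251.6   -2.6 1332.1] [-140.4  990.5  839.9]
```

View pics/c_cab.png

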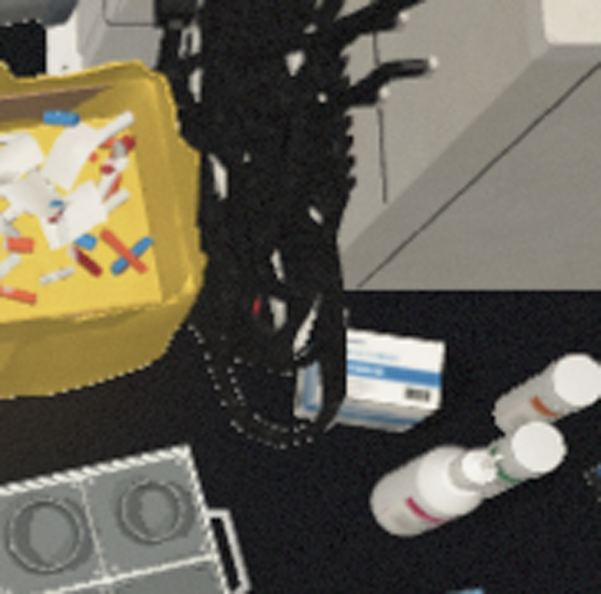

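View pics/c_cabs.png

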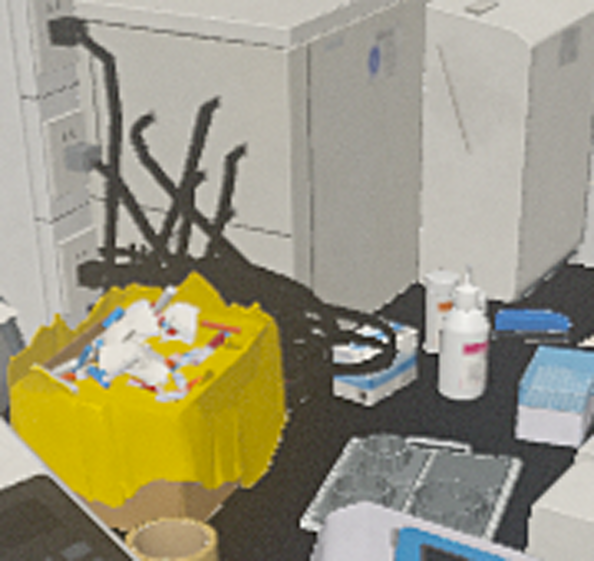

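Candidates (top-view pixels):
- **Cup:** the only yellow lid, at (156,135). The tape rolls at (269,126) and (190,3) and the sharps box at (135,78) are not it.
- **Capped canister:** closed white top at (115,138). The open tube at (182,212) and the pink one at (151,274) stay.
- **Dropper:** black bulb and collar at (178,178). The open bottle at (144,215) stays.
- **Timer:** (141,180), with display and red button.
- **Caddy, centre (362,176):** L at lower left (352,194), M at upper left (344,162), S at upper right (376,155), seat at lower right.

The close crops confirmed each choice.

```bash
cat >>h.py <<'E'
from scipy.spatial.transform import Rotation as Ro
def go(x,y,z,yaw=None,R0=None,p0=None):
    s=arm.sense();R=Ro.from_quat(s["tool_rot"]);p=s["position"]
    cur=R.as_matrix()[:,0];
    if yaw is None: yaw=np.degrees(np.arctan2(cur[1],cur[0]))
    a=np.radians(yaw);X=np.array([np.cos(a),np.sin(a),0]);Z=np.array([0,0,-1.]);T=Ro.from_matrix(np.c_[X,np.cross(Z,X),Z])
    print("t%.2f"%s["t"],"pos",p.round(1),"yaw",np.degrees(np.arctan2(cur[1],cur[0])).round(1),"F",s["ft_force"].round(1),"w",s["grip_width"].round(1),"q",s["q"].round(2))
    print(" shift cm",(R.inv().apply(np.array([x,y,z])-p)/10).round(2)," rot",(R.inv()*T).as_rotvec().round(3))
E
python3 -c "
from h import *
go(621,252,290,0)"
```

```text
Traceback (most recent call last):
  File "h.py", line 20, in go
    print("t%.2f"%s["t"],"pos",p.round(1),"yaw",np.degrees(np.arctan2(cur[1],cur[0])).round(1),"F",s["ft_force"].round(1),"w",s["grip_width"].round(1),"q",s["q"].round(2))
                                                                                                                              ^^^^^^^^^^^^^^^^^^^^^
AttributeError: 'float' object has no attribute 'round'
```

```bash
sed -i 's/s\["grip_width"\].round(1)/round(s["grip_width"],1)/' h.py
python3 -c "
from h import *
go(621,252,290,0)"
```

```text
t0.10 pos [ 219.3 -584.9  204.9] yaw -69.4 F [ 0.5  0.2 -0.4] w 94.0 q [ 1.17  0.42 -0.01  1.61  0.    1.11 -0.05]
 shift cm [-64.26 -67.    -8.45]  rot [-1.000e-03  1.000e-03 -1.212e+00]
```

Request:
jog_arm(
  translation=[
    [-64.2,-67,-8.5],
    [-64.2,-67,-8.5],
    [-64.2,-67,-8.5],
    [-64.2,-67,-8.5],
    [-64.2,-67,-8.5],
    [-64.2,-67,-8.5],
    [-64.2,-67,-8.5],
    [-64.2,-67,-8.5],
    [-64.2,-67,-8.5],
    [-64.2,-67,-8.5],
  ],
  rot=[
    [0,0,-1.21],
    [0,0,-1.21],
    [0,0,-1.21],
    [0,0,-1.21],
    [0,0,-1.21],
    [0,0,-1.21],
    [0,0,-1.21],
    [0,0,-1.21],
    [0,0,-1.21],
    [0,0,-1.21],
  ],
  claw=[1,1,1,1,1,1,1,1,1,1],
  squeeze=15,
)

```text
t: 1.35
position: [489.5, -22.4, 262.7]
tool_rot: [1.0, -0.001, 0.0, 0.0]
ft_force: [1.0, -0.3, -0.2]
grip_width: 94.0
```

```bash
python3 -c "
from h import *
go(621,252,290,0)"
```

```text
t1.35 pos [489.5 -22.4 262.7] yaw -0.1 F [ 1.  -0.3 -0.2] w 94.0 q [ 0.54  0.16 -0.62  1.85  0.1   1.16 -0.11]
 shift cm [ 13.09 -27.47  -2.73]  rot [ 0.    -0.    -0.002]
```

Request:
jog_arm(
  translation=[
    [13.1,-27.4,0],
    [13.1,-27.4,0],
    [13.1,-27.4,0],
    [13.1,-27.4,0],
    [13.1,-27.4,0],
    [13.1,-27.4,8],
    [13.1,-27.4,14],
    [13.1,-27.4,14],
    [13.1,-27.4,14],
  ],
  rot=[
    [0,0,0],
    [0,0,0],
    [0,0,0],
    [0,0,0],
    [0,0,0],
    [0,0,0],
    [0,0,0],
    [0,0,0],
    [0,0,0],
  ],
  claw=[1,1,1,1,1,1,1,1,1],
)

```text
t: 2.48
position: [620.8, 249.7, 123.2]
tool_rot: [1.0, -0.001, -0.0, -0.0]
ft_force: [0.4, 0.2, 1.2]
grip_width: 94.3
```

```bash
python3 -c "
from h import *
go(621,252,35,0)
for n in('top','side'): cv2.imwrite(f'pics/{n}1.png',arm.get_image(n)[:,:,::-1])
t=cv2.imread('pics/top1.png')[90:220,95:225];s=cv2.imread('pics/side1.png')[130:260,70:200]
cv2.imwrite('pics/p1.png',cv2.resize(np.hstack([t,s]),None,fx=3,fy=3,interpolation=cv2.INTER_CUBIC))"
```

```text
t2.48 pos [620.8 249.7 123.2] yaw -0.1 F [0.4 0.2 1.2] w 94.3 q [-0.    0.66 -0.63  1.55  0.42  1.07 -0.74]
 shift cm [ 0.03 -0.23  8.82]  rot [-0.     0.    -0.002]
```

View pics/p1.png

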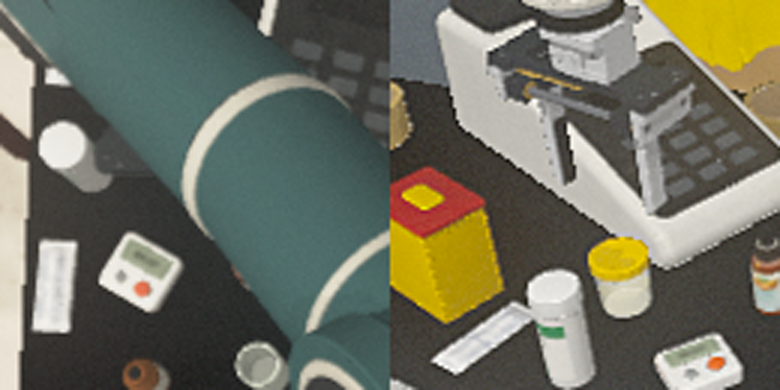

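The side view shows the open gripper straddling the cup, about 9 cm above it. The body's long axis runs along the jaws, and the cup lid is at about (621,263) in the crop. I'll descend.

Request:
jog_arm(
  translation=[
    [0,-0.2,4],
    [0,-0.2,7.5],
    [0,-0.2,8.8],
    [0,-0.2,8.8],
    [0,-0.2,8.8],
    [0,-0.2,8.8],
    [0,-0.2,8.8],
    [0,-0.2,8.8],
    [0,-0.2,8.8],
  ],
  rot=[
    [0,0,0],
    [0,0,0],
    [0,0,0],
    [0,0,0],
    [0,0,0],
    [0,0,0],
    [0,0,0],
    [0,0,0],
    [0,0,0],
  ],
  claw=[1,1,1,0.5,0.5,0.5,0.5,0.5,0.5],
)

```text
t: 3.7
position: [620.9, 251.7, 35.0]
tool_rot: [1.0, -0.001, 0.0, -0.0]
ft_force: [-0.4, -0.8, 6.0]
grip_width: 55.1
```

Request:
jog_arm(
  translation=[
    [0,0,0],
    [0,0,0],
    [0,0,-3],
    [0,0,-8],
  ],
  rot=[
    [0,0,0],
    [0,0,0],
    [0,0,0],
    [0,0,0],
  ],
  claw=[0.4,0.4,0.4,0.4],
)

```text
t: 4.2
position: [619.5, 251.1, 113.9]
tool_rot: [1.0, -0.001, -0.002, 0.0]
ft_force: [0.8, -0.2, 0.1]
grip_width: 54.8
```

```bash
python3 -c "
from h import *
for n in('side',): cv2.imwrite(f'pics/{n}2.png',arm.get_image(n)[:,:,::-1])
s=cv2.imread('pics/side2.png')[130:260,70:200]
go(454,-310.5,300,0)
cv2.imwrite('pics/p2.png',cv2.resize(s,None,fx=4,fy=4,interpolation=cv2.INTER_CUBIC))"
```

```text
t4.25 pos [622.3 253.  121.8] yaw -0.1 F [2.5 1.6 7.7] w 54.4 q [-0.    0.66 -0.63  1.55  0.43  1.07 -0.74]
 shift cm [-16.64  56.33 -18.05]  rot [-0.003 -0.005 -0.002]
```

View pics/p2.png

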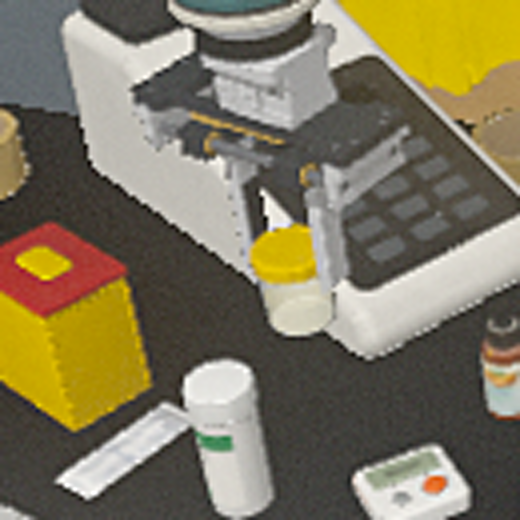

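The cup is held upright in the side view, below the fingers at about (293,290) in the crop. Carrying it across.

Request:
jog_arm(
  translation=[
    [0,0,-6],
    [0,2,-12],
    [-2,8,-17],
    [-16.7,56.2,-18.5],
    [-16.7,56.2,-18.5],
    [-16.7,56.2,-18.5],
    [-16.7,56.2,-18.5],
    [-16.7,56.2,-18.5],
    [-16.7,56.2,-18.5],
    [-16.7,56.2,-18.5],
  ],
  rot=[
    [0,0,0],
    [0,0,0],
    [0,0,0],
    [0,0,0],
    [0,0,0],
    [0,0,0],
    [0,0,0],
    [0,0,0],
    [0,0,0],
    [0,0,0],
  ],
  claw=[0.4,0.4,0.4,0.4,0.4,0.4,0.4,0.4,0.4,0.4],
)

```text
t: 5.5
position: [475.5, -234.0, 295.5]
tool_rot: [1.0, -0.001, 0.0, 0.0]
ft_force: [0.9, 0.1, -0.5]
grip_width: 55.5
```

```bash
python3 -c "
from h import *
go(454,-310.5,150,0)"
```

```text
t5.50 pos [ 475.5 -234.   295.5] yaw -0.1 F [ 0.9  0.1 -0.5] w 55.5 q [ 0.87  0.21 -0.55  1.72  0.11  1.25  0.3 ]
 shift cm [-2.14  7.65 14.55]  rot [ 0.    -0.    -0.002]
```

Request:
jog_arm(
  translation=[
    [-2.1,7.6,0],
    [-2.1,7.6,6],
    [-2.1,7.6,12],
    [-2.1,7.6,17.5],
    [-2.1,7.6,17.5],
    [-2.1,7.6,17.5],
    [-2.1,7.6,17.5],
  ],
  rot=[
    [0,0,0],
    [0,0,0],
    [0,0,0],
    [0,0,0],
    [0,0,0],
    [0,0,0],
    [0,0,0],
  ],
  claw=[0.4,0.4,0.4,0.4,0.4,0.4,0.4],
)

```text
t: 6.38
position: [456.4, -308.7, 122.6]
tool_rot: [1.0, -0.001, 0.001, 0.001]
ft_force: [0.7, -0.5, 0.6]
grip_width: 54.9
```

```bash
python3 -c "
from h import *
for n in('top','side'): cv2.imwrite(f'pics/{n}3.png',arm.get_image(n)[:,:,::-1])
t=cv2.imread('pics/top3.png')[110:230,290:420];s=cv2.imread('pics/side3.png')[60:180,220:350]
go(454,-310.5,48,0)
cv2.imwrite('pics/p3.png',cv2.resize(np.hstack([t,s]),None,fx=3,fy=3,interpolation=cv2.INTER_CUBIC))"
```

```text
t6.47 pos [ 456.  -308.6  121.9] yaw -0.1 F [-0.3  0.4 -0.6] w 55.1 q [ 0.91  0.42 -0.46  1.87  0.23  0.91  0.34]
 shift cm [-0.22  0.18  7.39]  rot [ 0.002 -0.002 -0.002]
```

View pics/p3.png

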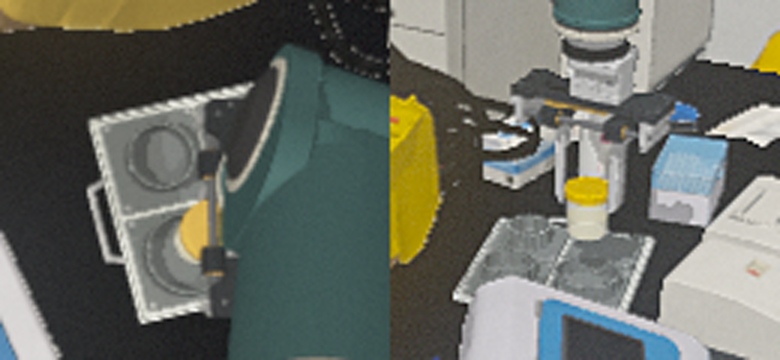

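Request:
jog_arm(
  translation=[
    [-0.2,0.2,3],
    [-0.2,0.2,5.5],
    [-0.2,0.2,6.8],
    [-0.2,0.2,7.0],
    [-0.2,0.2,7.2],
    [-0.2,0.2,7.3],
    [-0.2,0.2,7.3],
  ],
  rot=[
    [0,0,0],
    [0,0,0],
    [0,0,0],
    [0,0,0],
    [0,0,0],
    [0,0,0],
    [0,0,0],
  ],
  claw=[0.4,0.4,0.4,0.4,0.4,0.4,0.4],
)

```text
t: 7.35
position: [453.7, -310.3, 47.9]
tool_rot: [1.0, -0.001, 0.0, 0.0]
ft_force: [0.4, 0.7, 6.0]
grip_width: 55.1
```

```bash
python3 -c "
from h import *
for n in('top','side'): cv2.imwrite(f'pics/{n}4.png',arm.get_image(n)[:,:,::-1])
t=cv2.imread('pics/top4.png')[130:230,310:420];s=cv2.imread('pics/side4.png')[90:190,230:340]
go(454,-310.5,48,0)
print(proj('side',(454,-310.5,74)),proj('top',(454,-310.5,74)))
cv2.imwrite('pics/p4.png',cv2.resize(np.hstack([t,s]),None,fx=3.5,fy=3.5,interpolation=cv2.INTER_CUBIC))"
```

```text
t7.45 pos [ 453.7 -310.3   47.9] yaw -0.1 F [-0.3  1.6  5.9] w 54.9 q [ 0.88  0.53 -0.42  1.91  0.3   0.77  0.29]
 shift cm [ 0.03  0.02 -0.01]  rot [ 0.001 -0.001 -0.002]
[286.44920809 139.92774047] [355.52291759 191.77158454]
```

View pics/p4.png

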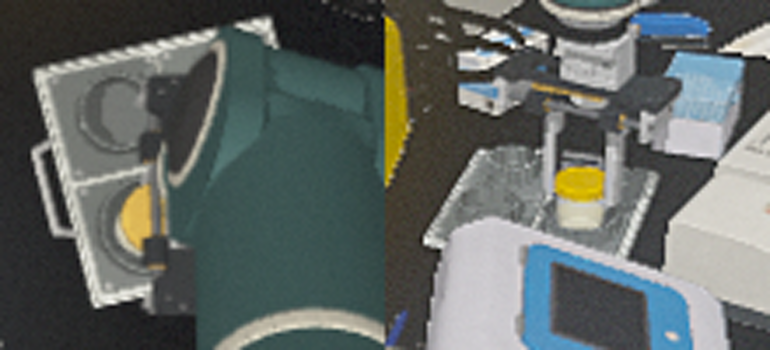

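The cup is inside the lower-left ring and resting (6 N upward; 453.7, -310.3). Release and lift, then head for the canister.

Request:
jog_arm(
  translation=[
    [0,0,0],
    [0,0,0],
    [0,0,0],
    [0,0,-3],
    [0,0,-9],
    [0,0,-15],
    [2,-6,-20],
    [14.5,-66.6,-20],
    [14.5,-66.6,-20],
    [14.5,-66.6,-20],
  ],
  rot=[
    [0,0,0],
    [0,0,0],
    [0,0,0],
    [0,0,0],
    [0,0,0],
    [0,0,0],
    [0,0,0],
    [0,0,0],
    [0,0,0],
    [0,0,0],
  ],
  claw=[0.8,0.8,0.8,0.8,0.8,0.8,0.8,0.8,0.8,0.8],
)

```text
t: 8.7
position: [507.7, -78.3, 239.6]
tool_rot: [1.0, -0.001, 0.0, 0.0]
ft_force: [0.9, -0.9, 0.4]
grip_width: 75.3
```

```bash
python3 -c "
from h import *
go(598.5,355,250,0)"
```

```text
t8.70 pos [507.7 -78.3 239.6] yaw -0.1 F [ 0.9 -0.9  0.4] w 75.3 q [ 0.65  0.23 -0.64  1.83  0.15  1.13 -0.05]
 shift cm [  8.98 -43.35  -1.05]  rot [ 0.    -0.    -0.002]
```

Request:
jog_arm(
  translation=[
    [9,-43.3,-1],
    [9,-43.3,-1],
    [9,-43.3,-1],
    [9,-43.3,-1],
    [9,-43.3,-1],
    [9,-43.3,-1],
    [9,-43.3,-1],
    [9,-43.3,5],
    [9,-43.3,8],
    [9,-43.3,8],
  ],
  rot=[
    [0,0,0],
    [0,0,0],
    [0,0,0],
    [0,0,0],
    [0,0,0],
    [0,0,0],
    [0,0,0],
    [0,0,0],
    [0,0,0],
    [0,0,0],
  ],
  claw=[0.8,0.8,0.8,0.8,0.8,0.8,0.8,0.8,0.8,0.8],
)

```text
t: 9.95
position: [597.5, 352.1, 157.1]
tool_rot: [1.0, -0.001, -0.002, 0.001]
ft_force: [-0.7, 0.1, 0.4]
grip_width: 75.2
```

```bash
python3 -c "
from h import *
for n in('top','side'): cv2.imwrite(f'pics/{n}5.png',arm.get_image(n)[:,:,::-1])
t=cv2.imread('pics/top5.png')[130:230,310:420];s=cv2.imread('pics/side5.png')[160:280,70:180]
go(598.5,355,46,0)
T=cv2.imread('pics/top5.png')
cv2.imwrite('pics/p5.png',cv2.resize(t,None,fx=4,fy=4,interpolation=cv2.INTER_CUBIC))
cv2.imwrite('pics/p5s.png',cv2.resize(s,None,fx=4,fy=4,interpolation=cv2.INTER_CUBIC))"
```

```text
t10.05 pos [598.9 352.9 160.7] yaw -0.1 F [-0.1 -0.   0.3] w 74.8 q [-0.14  0.68 -0.68  1.44  0.44  1.18 -0.88]
 shift cm [-0.05 -0.2  11.47]  rot [-0.001 -0.001 -0.002]
```

View pics/p5.png

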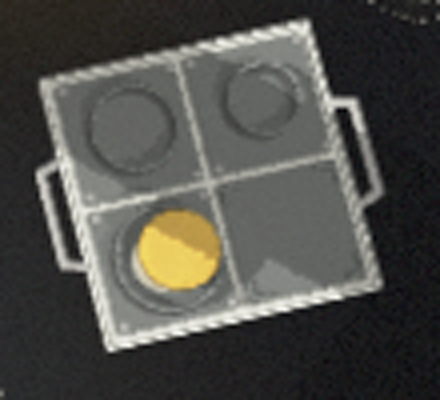

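View pics/p5s.png

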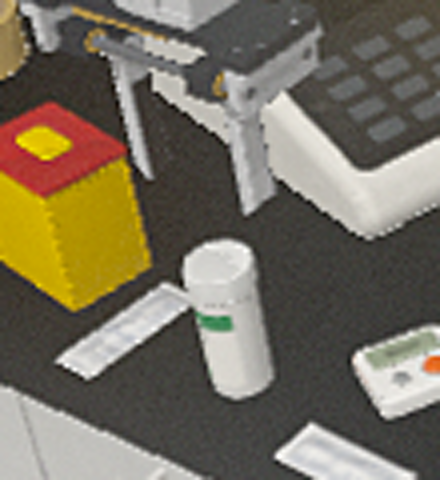

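The cup stands upright in the largest ring (lid centre at about (180,250) in the crop), and the open jaws are over the capped canister. Descend and grip.

Request:
jog_arm(
  translation=[
    [0,-0.2,4],
    [0,-0.2,8],
    [0,-0.2,11],
    [0,-0.2,11.4],
    [0,-0.2,11.4],
    [0,-0.2,11.4],
    [0,-0.2,11.4],
    [0,-0.2,11.4],
    [0,-0.2,11.4],
    [0,-0.2,11.4],
  ],
  rot=[
    [0,0,0],
    [0,0,0],
    [0,0,0],
    [0,0,0],
    [0,0,0],
    [0,0,0],
    [0,0,0],
    [0,0,0],
    [0,0,0],
    [0,0,0],
  ],
  claw=[0.8,0.8,0.8,0.8,0.25,0.25,0.25,0.25,0.25,0.25],
)

```text
t: 11.3
position: [598.9, 355.0, 46.1]
tool_rot: [1.0, -0.001, 0.0, -0.0]
ft_force: [-0.0, -1.0, 6.3]
grip_width: 43.9
```

Request:
jog_arm(
  translation=[
    [0,0,0],
    [0,0,0],
    [0,0,-3],
    [0,0,-8],
    [0,0,-14],
    [0,0,-20],
    [0,0,-25],
    [0,0,-25],
  ],
  rot=[
    [0,0,0],
    [0,0,0],
    [0,0,0],
    [0,0,0],
    [0,0,0],
    [0,0,0],
    [0,0,0],
    [0,0,0],
  ],
  claw=[0.25,0.25,0.25,0.25,0.25,0.25,0.25,0.25],
)

```text
t: 12.3
position: [599.2, 355.7, 299.6]
tool_rot: [1.0, -0.001, 0.002, -0.002]
ft_force: [0.6, 1.7, -1.6]
grip_width: 43.7
```

```bash
python3 -c "
from h import *
for n in('side',): cv2.imwrite(f'pics/{n}6.png',arm.get_image(n)[:,:,::-1])
s=cv2.imread('pics/side6.png')[80:280,70:230]
go(549.5,-288.6,300,0)
cv2.imwrite('pics/p6s.png',cv2.resize(s,None,fx=3,fy=3,interpolation=cv2.INTER_CUBIC))"
```

```text
t12.35 pos [598.7 355.  296.8] yaw -0.1 F [-0.5  0.6 -1.5] w 43.7 q [-0.14  0.58 -0.72  1.28  0.38  1.41 -0.83]
 shift cm [-4.8  64.37 -0.41]  rot [-0.001 -0.002 -0.002]
```

View pics/p6s.png

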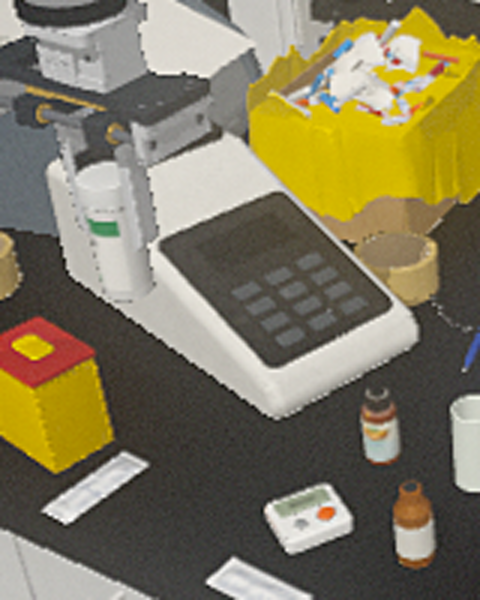

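The canister is held upright at (105,235) in the crop, with the cap between the pads. Crossing.

Request:
jog_arm(
  translation=[
    [-4.9,64.4,0],
    [-4.9,64.4,0],
    [-4.9,64.4,0],
    [-4.9,64.4,0],
    [-4.9,64.4,0],
    [-4.9,64.4,0],
    [-4.9,64.4,0],
    [-4.9,64.4,0],
    [-4.9,64.4,0],
    [-4.9,64.4,0],
  ],
  rot=[
    [0,0,0],
    [0,0,0],
    [0,0,0],
    [0,0,0],
    [0,0,0],
    [0,0,0],
    [0,0,0],
    [0,0,0],
    [0,0,0],
    [0,0,0],
  ],
  claw=[0.25,0.25,0.25,0.25,0.25,0.25,0.25,0.25,0.25,0.25],
)

```text
t: 13.6
position: [548.7, -270.4, 293.9]
tool_rot: [1.0, -0.001, -0.001, -0.0]
ft_force: [1.4, -0.3, -0.3]
grip_width: 43.6
```

```bash
python3 -c "
from h import *
go(549.5,-288.6,150,0)"
```

```text
t13.60 pos [ 548.7 -270.4  293.9] yaw -0.1 F [ 1.4 -0.3 -0.3] w 43.6 q [ 0.84  0.38 -0.58  1.52  0.21  1.31  0.23]
 shift cm [ 0.11  1.83 14.39]  rot [-0.001  0.002 -0.002]
```

Request:
jog_arm(
  translation=[
    [0,0,0],
    [0,0,0],
    [0,0,5],
    [0,0,10],
    [0,0,15],
    [0,0,17],
    [0,0,17],
    [0,0,17],
  ],
  rot=[
    [0,0,0],
    [0,0,0],
    [0,0,0],
    [0,0,0],
    [0,0,0],
    [0,0,0],
    [0,0,0],
    [0,0,0],
  ],
  claw=[0.25,0.25,0.25,0.25,0.25,0.25,0.25,0.25],
)

```text
t: 14.6
position: [550.9, -268.4, 127.2]
tool_rot: [1.0, -0.001, 0.001, 0.0]
ft_force: [-0.2, -0.1, -1.2]
grip_width: 43.9
```

```bash
python3 -c "
from h import *
for n in('top','side'): cv2.imwrite(f'pics/{n}7.png',arm.get_image(n)[:,:,::-1])
t=cv2.imread('pics/top7.png')[110:230,290:420];s=cv2.imread('pics/side7.png')[60:180,200:330]
go(549.5,-288.6,59,0)
cv2.imwrite('pics/p7.png',cv2.resize(np.hstack([t,s]),None,fx=3,fy=3,interpolation=cv2.INTER_CUBIC))"
```

```text
t14.70 pos [ 550.7 -268.6  127.1] yaw -0.1 F [ 0.9 -1.2 -0.5] w 43.6 q [ 0.8   0.53 -0.54  1.7   0.32  0.99  0.15]
 shift cm [-0.13  1.99  6.81]  rot [ 0.001 -0.002 -0.002]
```

View pics/p7.png

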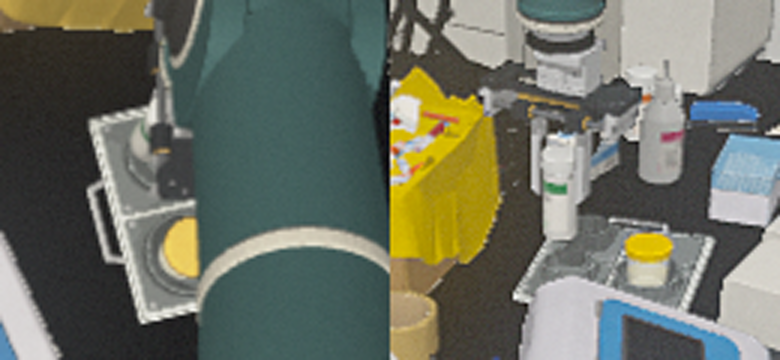

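Request:
jog_arm(
  translation=[
    [-0.1,2,0],
    [-0.1,2,0],
    [-0.1,2,3],
    [-0.1,2,5.5],
    [-0.1,2,6.3],
    [-0.1,2,6.6],
    [-0.1,2,6.8],
    [-0.1,2,6.8],
  ],
  rot=[
    [0,0,0],
    [0,0,0],
    [0,0,0],
    [0,0,0],
    [0,0,0],
    [0,0,0],
    [0,0,0],
    [0,0,0],
  ],
  claw=[0.25,0.25,0.25,0.25,0.25,0.25,0.25,0.25],
)

```text
t: 15.7
position: [549.7, -288.8, 59.0]
tool_rot: [1.0, -0.001, 0.001, 0.001]
ft_force: [-1.9, 1.5, 6.5]
grip_width: 43.6
```

```bash
python3 -c "
from h import *
for n in('top','side'): cv2.imwrite(f'pics/{n}8.png',arm.get_image(n)[:,:,::-1])
t=cv2.imread('pics/top8.png')[110:230,290:420];s=cv2.imread('pics/side8.png')[60:180,200:330]
go(549.5,-288.6,59,0)
cv2.imwrite('pics/p8.png',cv2.resize(np.hstack([t,s]),None,fx=3,fy=3,interpolation=cv2.INTER_CUBIC))"
```

```text
t15.80 pos [ 549.7 -288.8   59. ] yaw -0.1 F [-0.9  0.7  6.4] w 43.3 q [ 0.8   0.63 -0.5   1.72  0.37  0.88  0.14]
 shift cm [-0.02 -0.02 -0.  ]  rot [ 0.001 -0.002 -0.002]
```

View pics/p8.png

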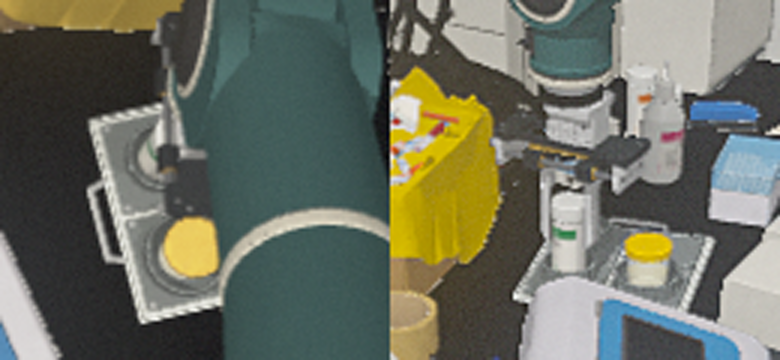

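The canister stands in the middle ring, beside the cup (6.4 N support). Release and go to the dropper.

Request:
jog_arm(
  translation=[
    [0,0,0],
    [0,0,0],
    [0,0,0],
    [0,0,-3],
    [0,0,-9],
    [0,0,-15],
    [0,0,-21],
    [-1,-6,-21],
    [-5.4,-47.5,-21],
    [-5.4,-47.5,-21],
  ],
  rot=[
    [0,0,0],
    [0,0,0],
    [0,0,0],
    [0,0,0],
    [0,0,0],
    [0,0,0],
    [0,0,0],
    [0,0,0],
    [0,0,0],
    [0,0,0],
  ],
  claw=[0.65,0.65,0.65,0.65,0.65,0.65,0.65,0.65,0.65,0.65],
)

```text
t: 17.05
position: [525.5, -102.3, 267.6]
tool_rot: [1.0, -0.001, 0.0, 0.0]
ft_force: [1.1, 0.8, 0.0]
grip_width: 61.2
```

```bash
python3 -c "
from h import *
go(496,186,250,0)"
```

```text
t17.05 pos [ 525.5 -102.3  267.6] yaw -0.1 F [1.1 0.8 0. ] w 61.2 q [ 0.7   0.26 -0.67  1.74  0.17  1.2  -0.02]
 shift cm [ -3.02 -28.82   1.75]  rot [ 0.    -0.    -0.002]
```

Request:
jog_arm(
  translation=[
    [-3,-28.8,0],
    [-3,-28.8,0],
    [-3,-28.8,0],
    [-3,-28.8,0],
    [-3,-28.8,0],
    [-3,-28.8,0],
    [-3,-28.8,5],
    [-3,-28.8,11],
    [-3,-28.8,11],
    [-3,-28.8,11],
  ],
  rot=[
    [0,0,0],
    [0,0,0],
    [0,0,0],
    [0,0,0],
    [0,0,0],
    [0,0,0],
    [0,0,0],
    [0,0,0],
    [0,0,0],
    [0,0,0],
  ],
  claw=[0.65,0.65,0.65,0.65,0.65,0.65,0.65,0.65,0.65,0.65],
)

```text
t: 18.3
position: [497.5, 184.1, 159.4]
tool_rot: [1.0, -0.001, 0.001, -0.0]
ft_force: [0.4, -0.9, 0.4]
grip_width: 60.9
```

```bash
python3 -c "
from h import *
for n in('top','side'): cv2.imwrite(f'pics/{n}9.png',arm.get_image(n)[:,:,::-1])
t=cv2.imread('pics/top9.png')[120:230,310:420];s=cv2.imread('pics/side9.png')[140:250,140:270]
go(496,186,31,0)
cv2.imwrite('pics/p9.png',cv2.resize(np.hstack([t,s]),None,fx=3.2,fy=3.2,interpolation=cv2.INTER_CUBIC))"
```

```text
t18.40 pos [497.8 184.2 159.7] yaw -0.1 F [0.3 0.  0.5] w 61.1 q [ 0.22  0.4  -0.78  1.88  0.33  1.   -0.7 ]
 shift cm [-0.22 -0.17 12.87]  rot [-0.001 -0.003 -0.002]
```

View pics/p9.png

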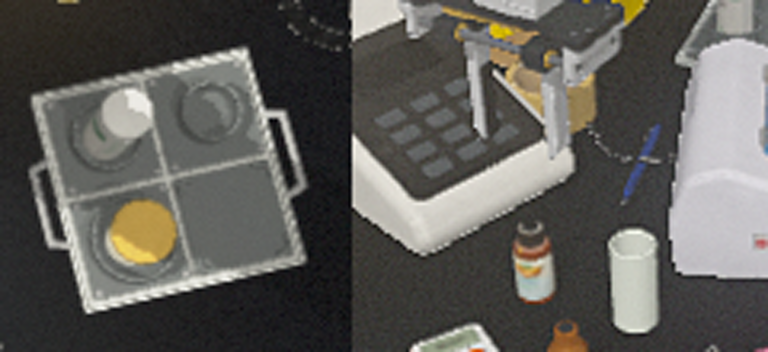

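The canister stands upright in the middle ring, the cup is unchanged, and the jaws are over the dropper at (533,260) in the crop. Descend 12.8 cm.

Request:
jog_arm(
  translation=[
    [-0.2,-0.2,3],
    [-0.2,-0.2,8],
    [-0.2,-0.2,12],
    [-0.2,-0.2,12.8],
    [-0.2,-0.2,12.8],
    [-0.2,-0.2,12.8],
    [-0.2,-0.2,12.8],
    [-0.2,-0.2,12.8],
    [-0.2,-0.2,12.8],
    [-0.2,-0.2,12.8],
  ],
  rot=[
    [0,0,0],
    [0,0,0],
    [0,0,0],
    [0,0,0],
    [0,0,0],
    [0,0,0],
    [0,0,0],
    [0,0,0],
    [0,0,0],
    [0,0,0],
  ],
  claw=[0.65,0.65,0.65,0.65,0.2,0.2,0.2,0.2,0.2,0.2],
)

```text
t: 19.65
position: [495.3, 186.2, 30.3]
tool_rot: [1.0, -0.001, 0.001, -0.0]
ft_force: [0.1, -1.3, 10.5]
grip_width: 32.2
```

Request:
jog_arm(
  translation=[
    [0,0,0],
    [0,0,0],
    [0,0,-3],
    [0,0,-8],
    [0,0,-14],
    [0,0,-20],
    [0,0,-25],
    [0,0,-25],
  ],
  rot=[
    [0,0,0],
    [0,0,0],
    [0,0,0],
    [0,0,0],
    [0,0,0],
    [0,0,0],
    [0,0,0],
    [0,0,0],
  ],
  claw=[0.2,0.2,0.2,0.2,0.2,0.2,0.2,0.2],
)

```text
t: 20.65
position: [495.7, 186.7, 282.9]
tool_rot: [1.0, -0.001, 0.003, -0.0]
ft_force: [0.2, 0.4, -1.7]
grip_width: 32.3
```

```bash
python3 -c "
from h import *
for n in('side',): cv2.imwrite(f'pics/{n}10.png',arm.get_image(n)[:,:,::-1])
s=cv2.imread('pics/side10.png')[60:260,140:300]
go(570.8,-384,290,45)
cv2.imwrite('pics/p10s.png',cv2.resize(s,None,fx=3,fy=3,interpolation=cv2.INTER_CUBIC))"
```

```text
t20.70 pos [495.  186.  280.6] yaw -0.1 F [-0.3 -0.  -1.5] w 32.5 q [ 0.3   0.27 -0.85  1.74  0.21  1.23 -0.61]
 shift cm [ 7.72 56.99 -0.92]  rot [ 0.001 -0.003 -0.788]
```

View pics/p10s.png

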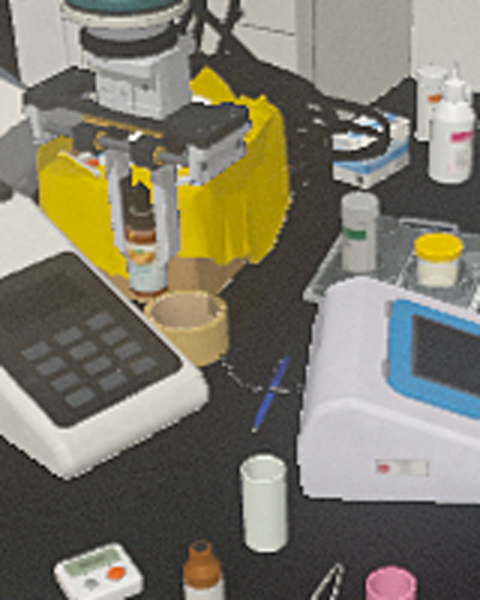

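The dropper is held upright at (145,240) in the crop. Crossing while turning to yaw 45°, which keeps the gripper body away from the cable loop.

Request:
jog_arm(
  translation=[
    [7.7,57,-1],
    [7.7,57,-1],
    [7.7,57,-1],
    [7.7,57,-1],
    [7.7,57,-1],
    [7.7,57,-1],
    [7.7,57,-1],
    [7.7,57,-1],
    [7.7,57,-1],
    [7.7,57,-1],
  ],
  rot=[
    [0,0,-0.79],
    [0,0,-0.79],
    [0,0,-0.79],
    [0,0,-0.79],
    [0,0,-0.79],
    [0,0,-0.79],
    [0,0,-0.79],
    [0,0,-0.79],
    [0,0,-0.79],
    [0,0,-0.79],
  ],
  claw=[0.2,0.2,0.2,0.2,0.2,0.2,0.2,0.2,0.2,0.2],
)

```text
t: 21.95
position: [569.7, -386.7, 287.2]
tool_rot: [0.924, 0.383, -0.001, -0.001]
ft_force: [-0.3, -0.2, -0.5]
grip_width: 32.2
```

```bash
python3 -c "
from h import *
go(570.8,-384,220,45)"
```

```text
t21.95 pos [ 569.7 -386.7  287.2] yaw 45.1 F [-0.3 -0.2 -0.5] w 32.2 q [ 0.99  0.57 -0.7   1.31  0.36  1.39  1.09]
 shift cm [ 0.28 -0.09  6.72]  rot [-0.002  0.001  0.001]
```

Request:
jog_arm(
  translation=[
    [0.2,0,0],
    [0.2,0,4],
    [0.2,0,9],
    [0.2,0,14],
    [0.2,0,17],
    [0.2,0,17],
    [0.2,0,17],
  ],
  rot=[
    [0,0,0],
    [0,0,0],
    [0,0,0],
    [0,0,0],
    [0,0,0],
    [0,0,0],
    [0,0,0],
  ],
  claw=[0.2,0.2,0.2,0.2,0.2,0.2,0.2],
)

```text
t: 22.82
position: [572.4, -382.3, 120.4]
tool_rot: [0.923, 0.384, 0.0, 0.0]
ft_force: [1.1, -0.3, -0.9]
grip_width: 32.2
```

```bash
python3 -c "
from h import *
for n in('top','side'): cv2.imwrite(f'pics/{n}11.png',arm.get_image(n)[:,:,::-1])
t=cv2.imread('pics/top11.png')[110:230,290:440];s=cv2.imread('pics/side11.png')[50:170,220:330]
go(570.8,-384,43.3,45)
cv2.imwrite('pics/p11.png',cv2.resize(np.hstack([t,s]),None,fx=3,fy=3,interpolation=cv2.INTER_CUBIC))"
```

```text
t22.93 pos [ 572.6 -382.8  120.9] yaw 45.2 F [-0.3  0.4 -0.3] w 32.1 q [ 0.97  0.7  -0.65  1.5   0.45  1.1   1.02]
 shift cm [-0.21 -0.05  7.76]  rot [ 0.002 -0.     0.003]
```

View pics/p11.png

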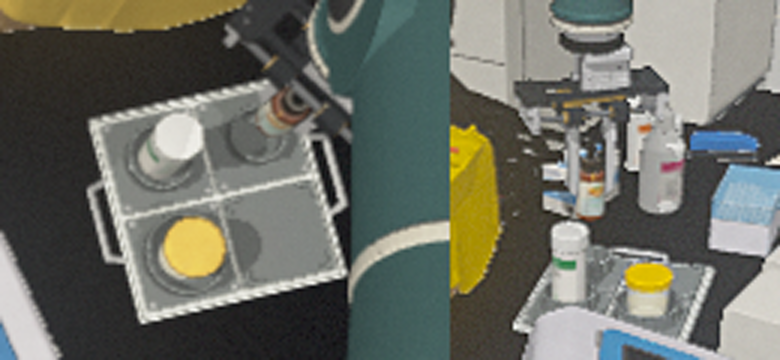

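Request:
jog_arm(
  translation=[
    [-0.2,0,2],
    [-0.2,0,4.5],
    [-0.2,0,6.5],
    [-0.2,0,7.2],
    [-0.2,0,7.5],
    [-0.2,0,7.7],
    [-0.2,0,7.7],
  ],
  rot=[
    [0,0,0],
    [0,0,0],
    [0,0,0],
    [0,0,0],
    [0,0,0],
    [0,0,0],
    [0,0,0],
  ],
  claw=[0.2,0.2,0.2,0.2,0.2,0.2,0.2],
)

```text
t: 23.8
position: [570.9, -384.3, 43.4]
tool_rot: [0.923, 0.384, 0.0, 0.0]
ft_force: [-1.2, 1.7, 5.3]
grip_width: 32.3
```

```bash
python3 -c "
from h import *
for n in('top','side'): cv2.imwrite(f'pics/{n}12.png',arm.get_image(n)[:,:,::-1])
t=cv2.imread('pics/top12.png')[110:230,290:440];s=cv2.imread('pics/side12.png')[50:170,220:330]
go(570.8,-384,43.3,45)
cv2.imwrite('pics/p12.png',cv2.resize(np.hstack([t,s]),None,fx=3,fy=3,interpolation=cv2.INTER_CUBIC))"
```

```text
t23.90 pos [ 570.9 -384.4   43.4] yaw 45.1 F [-2.2  0.8  6.8] w 32.5 q [ 0.95  0.78 -0.6   1.54  0.5   0.98  0.98]
 shift cm [ 0.01 -0.04  0.01]  rot [ 0.001 -0.     0.003]
```

View pics/p12.png

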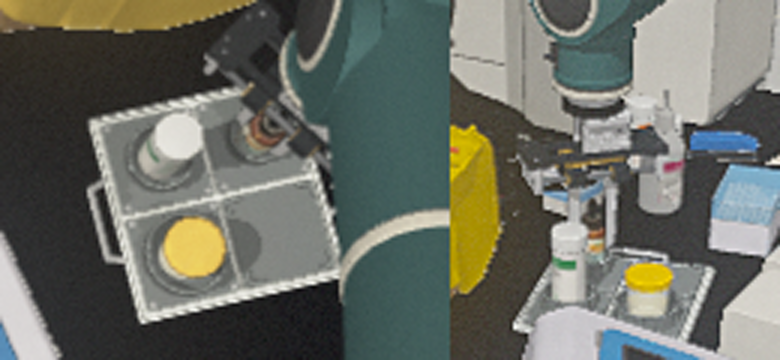

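Request:
jog_arm(
  translation=[
    [0,0,0],
    [0,0,0],
    [0,0,0],
    [0,0,-3],
    [0,0,-9],
    [0,0,-15],
    [0,0,-21],
    [0,0,-21],
  ],
  rot=[
    [0,0,0],
    [0,0,0],
    [0,0,0],
    [0,0,0],
    [0,0,0],
    [0,0,0],
    [0,0,0],
    [0,0,0],
  ],
  claw=[0.55,0.55,0.55,0.55,0.55,0.55,0.55,0.55],
)

```text
t: 24.9
position: [572.2, -384.7, 257.4]
tool_rot: [0.923, 0.384, 0.002, 0.003]
ft_force: [1.0, 0.0, -0.5]
grip_width: 51.8
```

```bash
python3 -c "
from h import *
go(497,299,250,-28.9)"
```

```text
t24.90 pos [ 572.2 -384.7  257.4] yaw 45.1 F [ 1.   0.  -0.5] w 51.8 q [ 0.99  0.58 -0.69  1.36  0.37  1.32  1.08]
 shift cm [ 43.16 -53.56   0.42]  rot [ 0.005 -0.006  1.292]
```

Request:
jog_arm(
  translation=[
    [43.2,-53.6,0],
    [43.2,-53.6,0],
    [43.2,-53.6,0],
    [43.2,-53.6,0],
    [43.2,-53.6,0],
    [43.2,-53.6,0],
    [43.2,-53.6,0],
    [43.2,-53.6,0],
    [43.2,-53.6,0],
    [43.2,-53.6,0],
  ],
  rot=[
    [0,0,1.29],
    [0,0,1.29],
    [0,0,1.29],
    [0,0,1.29],
    [0,0,1.29],
    [0,0,1.29],
    [0,0,1.29],
    [0,0,1.29],
    [0,0,1.29],
    [0,0,1.29],
  ],
  claw=[1,1,1,1,1,1,1,1,1,1],
)

```text
t: 26.15
position: [503.8, 219.7, 251.9]
tool_rot: [0.969, -0.249, -0.0, 0.0]
ft_force: [0.2, -0.5, -0.9]
grip_width: 93.7
```

```bash
python3 -c "
from h import *
go(497,299.5,200,-28.9)
for n in('top','side'): cv2.imwrite(f'pics/{n}13.png',arm.get_image(n)[:,:,::-1])
t=cv2.imread('pics/top13.png')[120:230,310:420];s=cv2.imread('pics/side13.png')[100:200,220:330]
cv2.imwrite('pics/p13.png',cv2.resize(t,None,fx=5,fy=5,interpolation=cv2.INTER_CUBIC))"
```

```text
t26.15 pos [503.8 219.7 251.9] yaw -28.8 F [ 0.2 -0.5 -0.9] w 93.7 q [ 0.14  0.32 -0.74  1.73  0.23  1.19 -1.17]
 shift cm [-4.44 -6.67  5.19]  rot [0.    0.    0.002]
```

View pics/p13.png

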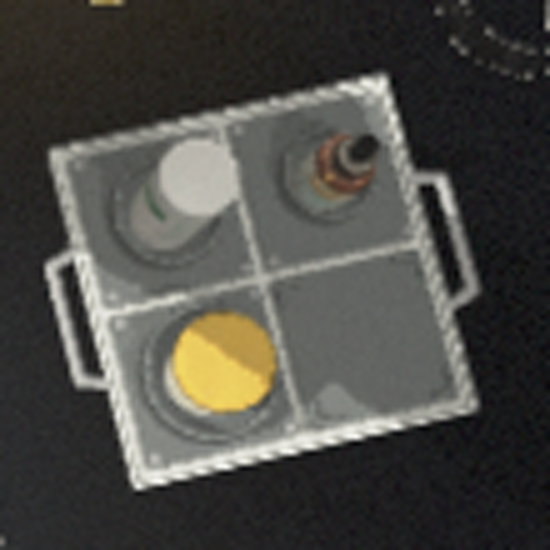

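All three vessels stand upright in their rings; the dropper is at (340,170) in the crop. On to the timer.

Request:
jog_arm(
  translation=[
    [-4.4,-6.7,0],
    [-4.4,-6.7,2],
    [-4.4,-6.7,7],
    [-4.4,-6.7,13],
    [-4.4,-6.7,16],
    [-4.4,-6.7,16],
    [-4.4,-6.7,16],
  ],
  rot=[
    [0,0,0],
    [0,0,0],
    [0,0,0],
    [0,0,0],
    [0,0,0],
    [0,0,0],
    [0,0,0],
  ],
  claw=[1,1,1,1,1,1,1],
)

```text
t: 27.12
position: [498.5, 298.4, 93.5]
tool_rot: [0.969, -0.248, 0.0, -0.001]
ft_force: [-0.7, 0.2, 0.5]
grip_width: 93.7
```

```bash
python3 -c "
from h import *
go(497,299.5,7,-28.9)
for n in('top','side'): cv2.imwrite(f'pics/{n}14.png',arm.get_image(n)[:,:,::-1])
t=cv2.imread('pics/top14.png')[140:230,100:210];s=cv2.imread('pics/side14.png')[180:270,120:230]
cv2.imwrite('pics/p14.png',cv2.resize(np.hstack([t,s]),None,fx=3.5,fy=3.5,interpolation=cv2.INTER_CUBIC))"
```

```text
t27.12 pos [498.5 298.4  93.5] yaw -28.8 F [-0.7  0.2  0.5] w 93.7 q [-0.08  0.56 -0.68  1.8   0.43  0.93 -1.44]
 shift cm [-0.19 -0.01  8.65]  rot [-0.001 -0.     0.002]
```

View pics/p14.png

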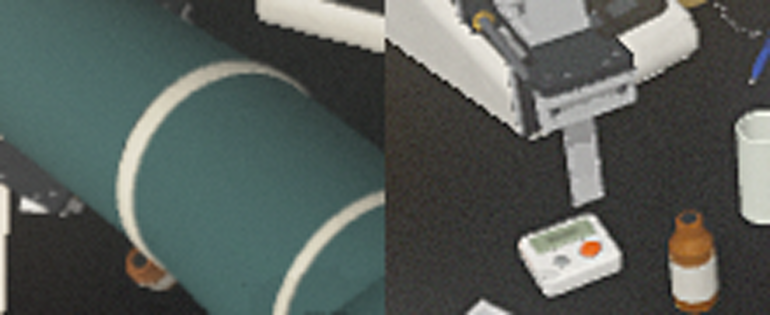

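Request:
jog_arm(
  translation=[
    [-0.2,0,3],
    [-0.2,0,6],
    [-0.2,0,8],
    [-0.2,0,8.6],
    [-0.2,0,8.6],
    [-0.2,0,8.6],
    [-0.2,0,8.6],
    [-0.2,0,8.6],
    [-0.2,0,8.6],
    [-0.2,0,8.6],
  ],
  rot=[
    [0,0,0],
    [0,0,0],
    [0,0,0],
    [0,0,0],
    [0,0,0],
    [0,0,0],
    [0,0,0],
    [0,0,0],
    [0,0,0],
    [0,0,0],
  ],
  claw=[1,1,1,1,0.45,0.45,0.45,0.45,0.45,0.45],
)

```text
t: 28.48
position: [496.6, 299.1, 6.8]
tool_rot: [0.969, -0.248, 0.0, -0.0]
ft_force: [-0.2, -1.6, 7.0]
grip_width: 58.8
```

Request:
jog_arm(
  translation=[
    [0,0,0],
    [0,0,0],
    [0,0,-3],
    [0,0,-8],
    [0,0,-14],
    [0,0,-20],
    [0,0,-26],
    [0,0,-26],
  ],
  rot=[
    [0,0,0],
    [0,0,0],
    [0,0,0],
    [0,0,0],
    [0,0,0],
    [0,0,0],
    [0,0,0],
    [0,0,0],
  ],
  claw=[0.45,0.45,0.45,0.45,0.45,0.45,0.45,0.45],
)

```text
t: 29.48
position: [497.5, 300.2, 270.7]
tool_rot: [0.969, -0.248, 0.003, -0.002]
ft_force: [0.5, -0.2, -1.7]
grip_width: 59.1
```

```bash
python3 -c "
from h import *
for n in('side',): cv2.imwrite(f'pics/{n}15.png',arm.get_image(n)[:,:,::-1])
s=cv2.imread('pics/side15.png')[80:280,100:260]
go(476.2,-406.8,290,-77.3)
cv2.imwrite('pics/p15s.png',cv2.resize(s,None,fx=3,fy=3,interpolation=cv2.INTER_CUBIC))"
```

```text
t29.52 pos [496.8 299.3 268. ] yaw -28.8 F [ 0.4 -0.6 -1.2] w 59.2 q [ 0.    0.37 -0.77  1.64  0.27  1.24 -1.32]
 shift cm [32.18 62.88 -2.27]  rot [-0.003 -0.001  0.847]
```

View pics/p15s.png

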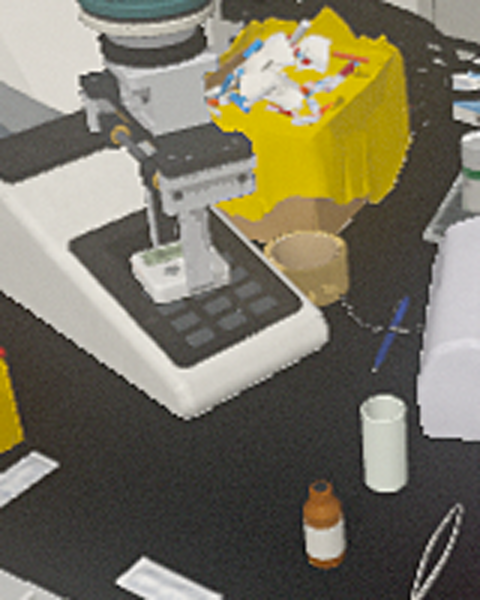

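The timer is held level, face up, at (180,272) in the crop, and the jaw width of 59 mm matches. Crossing and turning square to the seat.

Request:
jog_arm(
  translation=[
    [32.2,62.9,-2],
    [32.2,62.9,-2],
    [32.2,62.9,-2],
    [32.2,62.9,-2],
    [32.2,62.9,-2],
    [32.2,62.9,-2],
    [32.2,62.9,-2],
    [32.2,62.9,-2],
    [32.2,62.9,-2],
    [32.2,62.9,-2],
  ],
  rot=[
    [0,0,0.847],
    [0,0,0.847],
    [0,0,0.847],
    [0,0,0.847],
    [0,0,0.847],
    [0,0,0.847],
    [0,0,0.847],
    [0,0,0.847],
    [0,0,0.847],
    [0,0,0.847],
  ],
  claw=[0.45,0.45,0.45,0.45,0.45,0.45,0.45,0.45,0.45,0.45],
)

```text
t: 30.78
position: [477.4, -327.3, 282.7]
tool_rot: [0.781, -0.625, -0.001, 0.0]
ft_force: [1.5, -0.5, -0.1]
grip_width: 59.1
```

```bash
python3 -c "
from h import *
go(476.2,-406.8,130,-77.3)"
```

```text
t30.77 pos [ 477.4 -327.3  282.7] yaw -77.3 F [ 1.5 -0.5 -0.1] w 59.1 q [ 0.78  0.29 -0.29  1.63  0.08  1.24 -0.87]
 shift cm [ 7.75  1.84 15.26]  rot [0.002 0.001 0.   ]
```

Request:
jog_arm(
  translation=[
    [7.7,1.8,0],
    [7.7,1.8,0],
    [7.7,1.8,5],
    [7.7,1.8,10],
    [7.7,1.8,15],
    [7.7,1.8,19],
    [7.7,1.8,19],
    [7.7,1.8,19],
  ],
  rot=[
    [0,0,0],
    [0,0,0],
    [0,0,0],
    [0,0,0],
    [0,0,0],
    [0,0,0],
    [0,0,0],
    [0,0,0],
  ],
  claw=[0.45,0.45,0.45,0.45,0.45,0.45,0.45,0.45],
)

```text
t: 31.78
position: [478.3, -404.5, 95.3]
tool_rot: [0.781, -0.624, 0.0, -0.0]
ft_force: [-0.4, -0.2, 0.7]
grip_width: 58.9
```

```bash
python3 -c "
from h import *
for n in('top','side'): cv2.imwrite(f'pics/{n}16.png',arm.get_image(n)[:,:,::-1])
t=cv2.imread('pics/top16.png')[110:230,300:440];s=cv2.imread('pics/side16.png')[50:170,230:350]
go(476.2,-406.8,20.5,-77.3)
cv2.imwrite('pics/p16.png',cv2.resize(np.hstack([t,s]),None,fx=3,fy=3,interpolation=cv2.INTER_CUBIC))"
```

```text
t31.88 pos [ 478.5 -405.    95.9] yaw -77.3 F [ 0.1 -0.5 -1.3] w 59.3 q [ 0.82  0.55 -0.23  1.7   0.15  0.91 -0.81]
 shift cm [0.11 0.27 7.54]  rot [-0.001 -0.002  0.   ]
```

View pics/p16.png

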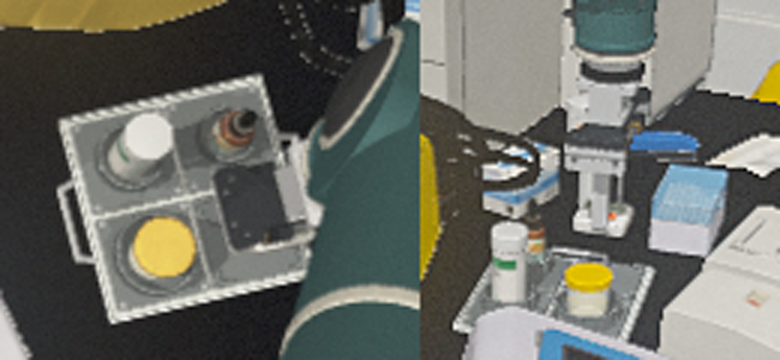

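Request:
jog_arm(
  translation=[
    [0.1,0.3,2],
    [0.1,0.3,4.5],
    [0.1,0.3,6.3],
    [0.1,0.3,7],
    [0.1,0.3,7.3],
    [0.1,0.3,7.5],
    [0.1,0.3,7.6],
    [0.1,0.3,7.6],
  ],
  rot=[
    [0,0,0],
    [0,0,0],
    [0,0,0],
    [0,0,0],
    [0,0,0],
    [0,0,0],
    [0,0,0],
    [0,0,0],
  ],
  claw=[0.45,0.45,0.45,0.45,0.45,0.45,0.45,0.45],
)

```text
t: 32.88
position: [475.4, -406.4, 19.5]
tool_rot: [0.781, -0.625, 0.001, 0.0]
ft_force: [-5.1, 3.6, 14.5]
grip_width: 59.1
```

```bash
python3 -c "
from h import *
for n in('top','side'): cv2.imwrite(f'pics/{n}17.png',arm.get_image(n)[:,:,::-1])
t=cv2.imread('pics/top17.png')[110:230,300:440];s=cv2.imread('pics/side17.png')[50:170,230:350]
go(476.2,-406.8,19.8,-77.3)
cv2.imwrite('pics/p17.png',cv2.resize(np.hstack([t,s]),None,fx=3,fy=3,interpolation=cv2.INTER_CUBIC))"
```

```text
t32.98 pos [ 475.4 -406.4   19.5] yaw -77.3 F [-4.5  4.4 13.7] w 59.2 q [ 0.81  0.65 -0.21  1.73  0.18  0.78 -0.83]
 shift cm [ 0.06 -0.07 -0.03]  rot [-0.001 -0.001  0.   ]
```

View pics/p17.png

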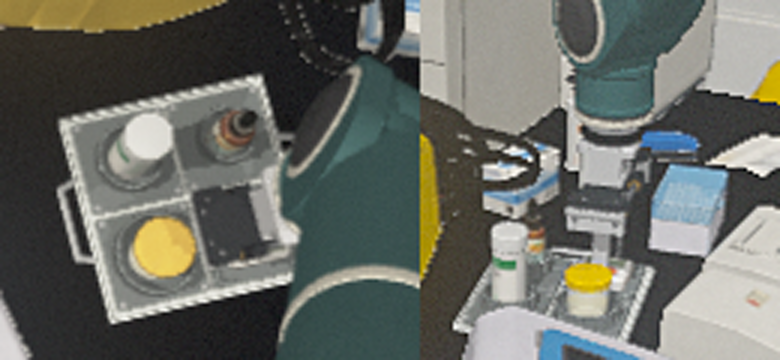

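Height 19.5 mm against the expected 19.8 means it is on the floor, not on a lip. Ease off a touch, open and rise.

Request:
jog_arm(
  translation=[
    [0,0,-0.03],
    [0,0,-0.03],
    [0,0,-0.03],
    [0,0,-0.03],
    [0,0,-0.03],
    [0,0,-3],
    [0,0,-9],
    [0,0,-15],
    [0,0,-20],
    [0,0,-20],
  ],
  rot=[
    [0,0,0],
    [0,0,0],
    [0,0,0],
    [0,0,0],
    [0,0,0],
    [0,0,0],
    [0,0,0],
    [0,0,0],
    [0,0,0],
    [0,0,0],
  ],
  claw=[0.45,0.78,0.78,0.78,0.78,0.78,0.78,0.78,0.78,0.78],
)

```text
t: 34.22
position: [476.4, -407.3, 222.1]
tool_rot: [0.781, -0.625, 0.003, 0.0]
ft_force: [-0.2, -0.6, -1.7]
grip_width: 73.7
```

```bash
python3 -c "
from h import *
go(480,-150,250,-77.3)"
```

```text
t34.23 pos [ 476.4 -407.3  222.1] yaw -77.3 F [-0.2 -0.6 -1.7] w 73.7 q [ 0.85  0.41 -0.25  1.59  0.11  1.15 -0.78]
 shift cm [-25.    -6.02  -2.89]  rot [-0.004 -0.005 -0.   ]
```

Request:
jog_arm(
  translation=[
    [-45,-11,-4],
    [-45,-11,-4],
    [-45,-11,-4],
    [-45,-11,-4],
    [-45,-11,-4],
    [-45,-11,-4],
    [-45,-11,-4],
    [-45,-11,-4],
  ],
  rot=[
    [0,0,0],
    [0,0,0],
    [0,0,0],
    [0,0,0],
    [0,0,0],
    [0,0,0],
    [0,0,0],
    [0,0,0],
  ],
  claw=[0.78,0.78,0.78,0.78,0.78,0.78,0.78,0.78],
)

```text
t: 35.22
position: [482.7, 60.3, 257.8]
tool_rot: [0.782, -0.623, -0.0, -0.0]
ft_force: [-0.5, -0.0, -0.5]
grip_width: 73.3
```

```bash
python3 - <<'E'
from h import *
np.set_printoptions(precision=1,suppress=True)
for n in('top','side'): cv2.imwrite(f'pics/{n}18.png',arm.get_image(n)[:,:,::-1])
T=cv2.imread('pics/top18.png')
t=T[120:230,310:420];s=cv2.imread('pics/side18.png')[80:190,230:350]
cv2.imwrite('pics/p18.png',cv2.resize(t,None,fx=5,fy=5,interpolation=cv2.INTER_CUBIC))
cv2.imwrite('pics/p18s.png',cv2.resize(s,None,fx=5,fy=5,interpolation=cv2.INTER_CUBIC))
m=np.zeros(T.shape[:2],np.uint8);m[160:205,362:402]=1
m=((T.min(2)>150)&(m>0)).astype(np.uint8);m=cv2.morphologyEx(cv2.morphologyEx(m,cv2.MORPH_OPEN,np.ones((3,3))),cv2.MORPH_CLOSE,np.ones((9,9)))
cn=max(cv2.findContours(m,0,2)[0],key=cv2.contourArea);b=cv2.boxPoints(cv2.minAreaRect(cn))
P=np.array([onz("top",*p,31) for p in b]);print(P[:,:2],P.mean(0),np.linalg.norm(P-np.roll(P,1,0),axis=1),np.degrees(np.arctan2(*(P[1]-P[0])[[1,0]])))
E
```

```text
[[ 481.8 -349.1]
 [ 515.7 -390.8]
 [ 433.5 -454.3]
 [ 400.3 -412.7]] [ 457.8 -401.7   31. ] [103.4  53.7 103.8  53.2] -50.928208955575705
```

View pics/p18.png

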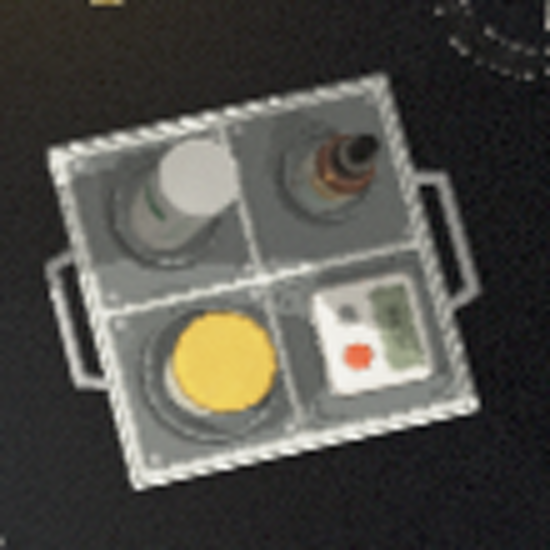

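View pics/p18s.png

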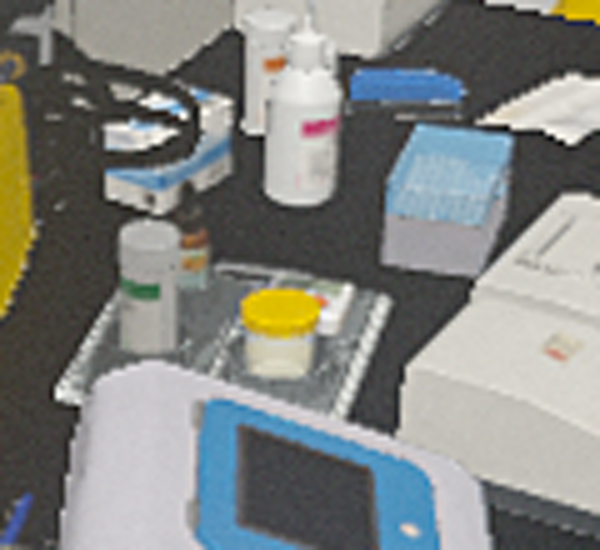

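View pics/top18.png

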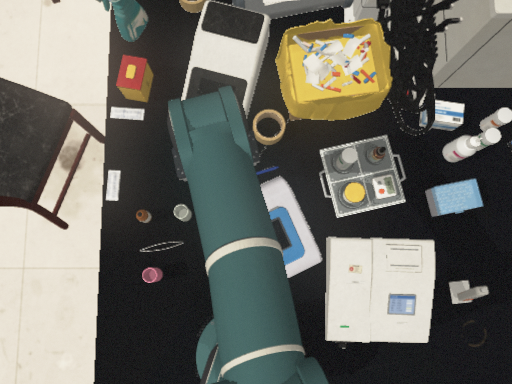

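```bash
python3 - <<'E'
from h import *
np.set_printoptions(precision=1,suppress=True)
T=cv2.imread('pics/top18.png')
f=8;big=cv2.resize(T[170:204,366:402],None,fx=f,fy=f,interpolation=cv2.INTER_CUBIC)
cv2.imwrite('pics/p19.png',cv2.resize(big,None,fx=2,fy=2))
for th in(150,165,180):
    m=(big.max(2)>th).astype(np.uint8)
    m=cv2.morphologyEx(m,cv2.MORPH_OPEN,np.ones((25,25)))
    n,l,st,ce=cv2.connectedComponentsWithStats(m);i=1+np.argmax(st[1:,4]);cn=np.argwhere(l==i)[:,::-1].astype(np.float32)
    r=cv2.minAreaRect(cn);b=cv2.boxPoints(r)/f+[366-.44,170-.44]
    P=np.array([onz("top",*p,31) for p in b]);print(th,st[i],P.mean(0),np.linalg.norm(P-np.roll(P,1,0),axis=1),[np.degrees(np.arctan2(*(P[k]-P[k-1])[[1,0]])) for k in range(4)])
E
```

```text
150 [   49    54   193   179 20277] [ 476.  -402.9   31. ] [64.6 64.5 64.7 64. ] [np.float64(10.571291610575258), np.float64(-77.01407064934861), np.float64(-169.81334204775965), np.float64(102.86946241613809)]
165 [   51    57   182   175 16831] [ 475.4 -401.1   31. ] [63.  59.5 63.2 59.1] [np.float64(10.416181780009078), np.float64(-77.16567389413945), np.float64(-169.93886397805107), np.float64(102.72165818977993)]
180 [   53    69   140   161 13158] [ 473.7 -394.    31. ] [63.4 42.  63.5 41.7] [np.float64(13.176660613453613), np.float64(-74.43833619018508), np.float64(-167.0704489526161), np.float64(105.43064271780688)]
```

View pics/p19.png

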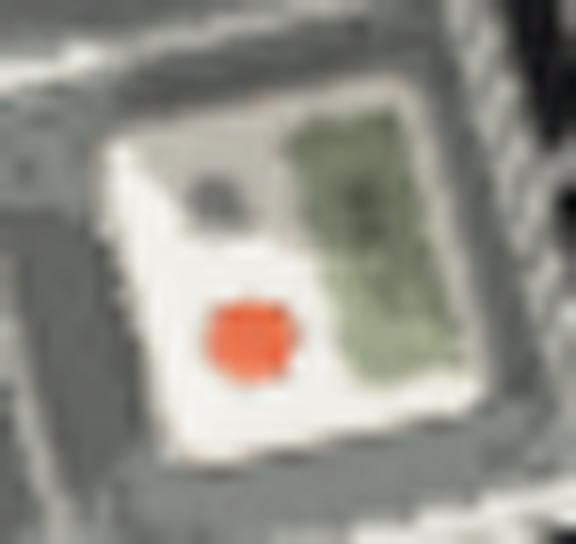

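```bash
python3 -c "
from cell import arm
print(arm.sense()['t'],arm.finish_job())"
```

```text
the job is handed in; nothing more can be done
35.325 None
```

The kit is packed in the caddy and handed in at t = 35.3 s, with the arm well clear. I placed things in the order you gave: cup in the largest ring, capped canister in the middle ring, bulbed dropper in the smallest ring, then the timer on the seat. Each was lowered until it touched before I opened the gripper: about 6–7 N for the three vessels and about 14 N for the timer.

**Last checks:**
- **Vessels:** the final top view shows all three standing upright in their rings.
- **Timer:** face up and flat on the seat. Its centre measured about (476, -403), against an estimated seat centre of (476, -407), which is inside the roughly 8 mm margin.
- **Squareness:** the measured edge angles came out between 10.5° and 13°, against the tray's 12.7°. The spread comes mostly from image blur and shadow.
- **Look-alikes:** the open canister, the open bottle and the pink tube are still where they were.

**Failed check:** my first automatic outline of the timer merged with the tray rim and gave wrong numbers. I discarded it and measured again on a close crop. Of the three brightness settings there, the brightest cut off the shaded part, so I relied on the other two.

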